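Clamp the rock prism and hold the ultrasonic probe on its mark

ROBOT

A 7-joint arm with a two-finger parallel gripper is mounted at the origin on a cart in front of the work surface, level with it; the furniture and walls round the work are solid. World frame = base frame: x ahead of the robot, y to its left, z up, the work surface at z = 0. Lengths are in m, angles in rad, forces in N, time in s.
With the tool pointing down it reaches from about 0.425 to 0.925 m from the base axis. Payload 6.8 kg.
Tool frame: the origin (TCP) lies midway between the tips of the shut fingers; the grasp point (between the pads) lies 19 mm behind it; z points along the fingers, y is the direction in which the jaws open and shut (so a half turn about z gives the same grasp; the last joint's range is limited). The gripper opens to 85 mm and grips with 20 to 120 N. Pads are 22 mm wide; open, the fingers measure 114 mm over their backs; the gripper's body (76 mm by 85 mm) begins 54 mm behind the grasp point. The pads swing forward as they close: fully open they stand 13 mm farther back than shut.
Start: joints at [-1.379, 0.477, 0.022, 1.555, -0.011, 1.109, -0.083], TCP at [0.199, 0.645, 0.202] pointing down, gripper open.
Joint ranges: [-2.96, 2.96], [-0.34, 2.1], [-1.41, 1.46], [0.24, 2.44], [-1.37, 4.51], [0.17, 1.92], [-2.96, 2.96]. Speed limits (rad/s): [2.39, 2.39, 3.14, 3.14, 3.14, 3.14, 3.14].

INTERFACE

Orientations are given as a rotation vector (axis times angle).
In Python, from bench import r, imaging gives the robot as it stands.
- The arm moves only by the tool jog_arm, never from a script. Its argument "rows" is a list of rows, each an object with "delta_rot": the turn, a rotation vector about the tool's x, y, z in degrees, a list of three; "xyz": the shift along the tool's x, y, z in cm, a list of three; "fingers": the closure, from 0 (fully open) to 1 (shut). A call has exactly 5 rows; each row is the pose to reach, as a shift and turn from the pose measured when the call began, along the tool's axes at that moment; what a row does not reach only later rows make up. A row lasts 1/12 s, in which the tool goes at most 41.7 mm and 7.16 degrees, less where a joint would pass 70% of its speed; a pose out of reach is approached as far as the arm can. A call with a gripper value outside its range is refused whole. The fingers move at their own pace and stop on an object; "grip_force" is the grip in N (left out, the last holds). Time passes only in rows, so rows that repeat a pose let the fingers close, or fill a call up. It gives the time, the measured TCP pose, the force and the opening at its end, in the units of the state.
- r.get_obs(): the state, without advancing time (a new reading comes with each control period).
- imaging.grab_frame(name): name is "scene" or "top" or "wrist"; returns the picture (480x640x3 uint8, blue, green, red); there is no depth.
- imaging.camera_info(name): a dict with "camera_matrix" (3x3 intrinsics, pixels), "xyz" and "attitude" of the camera in the world. Camera axes: x right, y down, z forward; pixel columns grow to the right and rows downward; lengths in m; the calibration is good to about 2 mm. A picture is of the moment at which its call begins: read the wrist's pose just before it. camera_info takes no time and is no camera call; for the wrist camera it gives the pose at the moment of the call.
- r.hand_in(): hands the job in, once; it reports no verdict.
Trained networks look in the newest picture that a camera, given by its name, has taken for a name from the list of things; names that differ only in an ending like _2 or _b are one class to them, and where a whole thing is asked for, a point or a joint stands for the part that bears it (a point fixed in the world has none). Each returns a list of dicts, best first, with "conf" (0 to 1); they miss things now and then, are a little off and sometimes report something else, mostly with a low value. They report only what shows in the picture. A call takes as long as a camera call.
- imaging.find_in(camera, query): "position" ([column, row] in pixels, amid what is visible of it).
- imaging.cut_out(camera, query): "region" (480x640 bool, what is visible of it) and "position" ([column, row] in pixels, amid what is visible of it).
- imaging.tip_of(camera, query): "position" ([column, row] in pixels: a listed point, or the origin of a listed thing).
The state is a dict: "clock": time; "joints": joint angles; "qvel": joint speeds; "tau": joint torques, N m; "tcp_pos": TCP position; "orientation": TCP orientation; "contact_force": force on the tool from outside, world axes, zero at the start; "moment": the same for the moment, N m; "grip_width": finger opening in m.
Only numpy, scipy, OpenCV 4.12 (cv2) and the standard library are available. Lean on these libraries where they do the work, as an engineer would, in place of code of your own. Each camera call takes 0.05 s, during which the arm holds its last target.

TASK

Drive the vice's wedge fully home with the mallet, without hitting the rock, so that the sawn rock prism is clamped, and set the mallet back down on the table. Then take the ultrasonic probe out of its leaning rest and hold it upright, its steel tip inside the painted red ring on the rock, pressed lightly so that the sprung tip goes about half-way in. Finish while still holding it there; touch the vice with nothing but the mallet, and leave the jar, vial and tin at the back where they stand.

Things in the scene. Friction and masses are not known exactly. Their poses are not given: they have to be found in the camera images.
- vice: Low grey wedge vice standing fixed on the table, base 124 (x) x 138 (y) x 14 mm. Origin: centre of its underside. Fixed jaw on the +y side, sliding jaw in the middle, back stop on the -y side; jaws and stop rise to 44 mm above the table. The rock lies between the jaws; the wedge slides straight down between the sliding jaw and the back stop and pushes the sliding jaw in +y.
- wedge (a joint): How far the wedge is driven, m: about 0 to 0.004 at the start, 0.016 fully home (its head then sits down on the vice, jaw tight on the rock). It slides vertically, stays where it is left, and takes about 7 N to move, rising to about 12 N as the jaw bites over the last 2 mm; a firm push or blows of the mallet both drive it.
- wedge_top (a point): Centre of the flat steel top of the wedge's head, 64 mm (vice x) x 24 mm (vice y), lying level. 74 mm above the table at joint value 0, 58 mm when home. It is the highest part of the vice; the rock's top, 54 mm above the table, begins 26 mm from this point towards vice +y. z up, x along the vice's x.
- rock: Loose grey sawn rock prism with pale veins lying in the vice, 110 (x) x 46 (y) x 40 mm (z), 0.55 kg, its long side along the jaws. Origin: centre of its underside, which lies 14 mm above the table; z up. With the wedge home it is clamped and shifts about 1 mm towards the fixed jaw.
- spot (a point): Centre of the painted red ring (21 mm across, small dot in the middle) on the rock's flat top, 54 mm above the table, 20 mm from the middle of the rock towards its +x end. z points up, square to the face.
- mallet: Soft-faced mallet, 0.33 kg, nearly all in the head: head a cylinder 44 mm across and 64 mm tall, standing upright on one of its two flat orange faces, the handle level. Origin: centre of the lower (striking) face; z up along the head; the handle points along -x, from 20 mm to 161 mm from the head's axis.
- mallet_grip (a point): Where to grip the mallet: on the middle of its wooden handle, 70 mm from the head's axis, 32 mm above the lower face. The handle is 20 mm wide (y) and 24 mm tall here; x points along the handle towards the head.
- mallet_face (a point): Centre of the mallet's lower striking face (44 mm across).
- rest: Probe rest fixed on the table: steel base 86 x 84 x 10 mm and a black tube, 38 mm outside and 25.6 mm inside, leaning 0.35 rad (20 degrees) from vertical towards the rest's -x. Origin: centre of its underside. The centre of the tube's mouth lies at (-10, 0, 74) mm.
- probe: Ultrasonic point probe, 0.13 kg: a round rod 22 mm across. Origin at the underside of its collar (32 mm across, 4 mm thick), z along the rod towards the tail. Below the collar 36 mm of aluminium barrel, above it blue grip up to 81.5 mm (green lamp at the tail). It stands in the rest's tube, collar on the mouth, leaning with it: draw it out along its own z by at least 55 mm.
- probe_grip (a point): Where to grip the probe: on its axis, 46 mm above the underside of the collar, 35 mm below the tail end. z along the rod towards the tail.
- probe_tip (a point): End of the probe's rounded sprung steel tip (10 mm across), on the rod's axis, 50 mm below the underside of the collar when the spring is out (96 mm from the grip point). z along the rod towards the tail.
- plunger (a joint): How far the sprung tip is pushed into the probe, m: 0 out, 0.008 at its stop. It pushes back with 1.2 N at 0 and 0.6 N more per mm, 3.6 N at half-way.
- jar: Bystander: the grey plastic jar with a black screw lid (61 mm wide, 84 mm tall), origin under its centre.
- vial: Bystander: the glass vial with a red cap (27 mm wide, 70 mm tall), origin under its centre.
- tin: Bystander: the flat round aluminium tin (64 mm wide, 30 mm tall), origin under its centre.

How it is judged:
By the outcome, as a careful person would: the job done as asked, in the order asked, and still so for the second after the job is handed in, while the arm keeps its last pose, push and grip.
It also fails if it takes over 59 s, if anything falls off the work surface, if the arm or the gripper's body presses on something with over 40 N, if the wrist force passes 120 N, or if a joint passes its speed limit or range.

## Working session

There is one attempt and no reset: what is moved stays moved. The work goes in short steps, Python scripts to look and compute and a tool call to move; the robot and the scene stay as the last step left them, time stands still between calls to the robot, and variables do not carry over. Pictures are saved under pics/ and viewed, and the job is handed in when it is done.

Besides the shell and the picture viewer there is one more tool, called after ">>>" by a JSON object that holds its "op" and its "data", one argument or row to a line. jog_arm: Moves the arm, as the interface text tells. Its arguments: {"type":"object","properties":{"rows":{"type":"array","items":{"type":"object","properties":{"delta_rot":{"type":"array","items":{"type":"number"}},"xyz":{"type":"array","items":{"type":"number"}},"fingers":{"type":"number"}}}},"grip_force":{"type":"number"}},"required":["rows"]}

```bash
ls; mkdir -p pics
python3 - <<'E'
from bench import r, imaging
import cv2
o=r.get_obs()
for k,v in o.items(): print(k,v)
for c in ["scene","top","wrist"]:
    i=imaging.camera_info(c); print(c,i)
    cv2.imwrite(f"pics/a_{c}.png",imaging.grab_frame(c))
E
```

```text
pics
clock 0.0
joints [-1.37910303  0.47779738  0.02230562  1.55646141 -0.01149999  1.10928121
 -0.08308225]
qvel [-0.00018437 -0.00205647  0.0001786  -0.00063259 -0.0019279   0.00053582
  0.00018203]
tau [-2.90030493e-05 -5.96440887e+01  1.60760846e+00 -2.81201738e+01
  1.23654550e-02  9.21965257e-03 -1.75459758e-05]
tcp_pos [0.19914947 0.64427693 0.20112271]
orientation [-4.69021652e-01 -3.10622840e+00  2.84823204e-03]
contact_force [ 0.47097817 -0.1811808  -1.30567633]
moment [-0.03213513 -0.03663006 -0.0018832 ]
grip_width 0.08561636657546584
scene {'camera_matrix': array([[460.90714931,   0.        , 320.92393618],
       [  0.        , 460.90714931, 238.31747256],
       [  0.        ,   0.        ,   1.        ]]), 'xyz': array([0.35758464, 0.40901493, 0.78137759]), 'attitude': array([-0.64458609,  2.78476126, -0.94402567])}
top {'camera_matrix': array([[443.07567938,   0.        , 318.3947921 ],
       [  0.        , 443.07567938, 242.87602702],
       [  0.        ,   0.        ,   1.        ]]), 'xyz': array([ 0.40479484, -0.0594322 ,  0.91636385]), 'attitude': array([-2.09777544,  2.1224409 , -0.18584351])}
wrist {'camera_matrix': array([[354.20552956,   0.        , 324.1532419 ],
       [  0.        , 354.20552956, 244.00443091],
       [  0.        ,   0.        ,   1.        ]]), 'xyz': array([0.12582181, 0.66527905, 0.37163302]), 'attitude': array([2.32412269, 1.71350176, 0.25902209])}
```

View pics/a_scene.png

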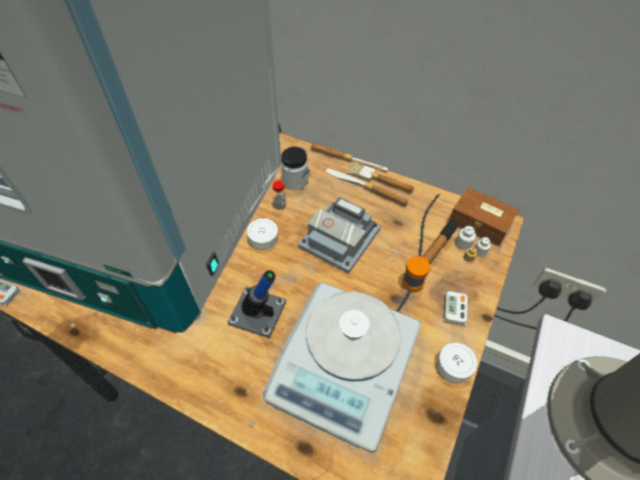

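View pics/a_top.png

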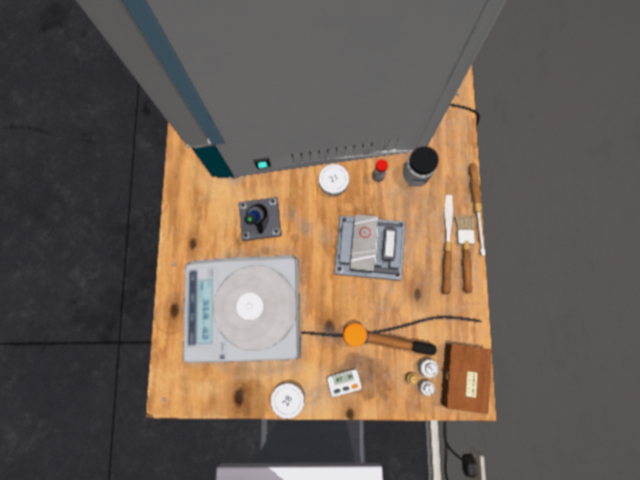

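View pics/a_wrist.png

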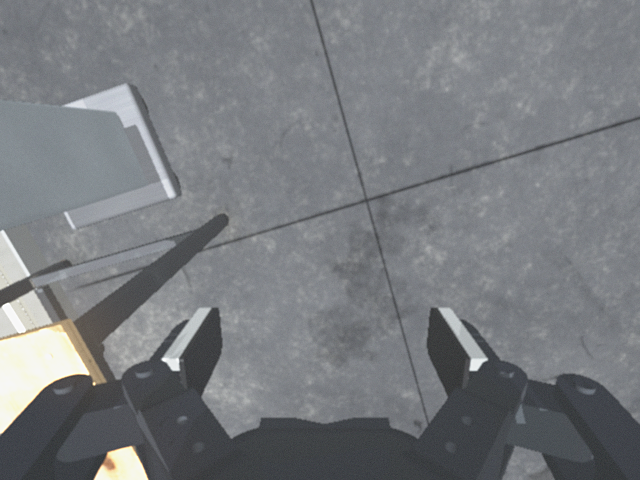

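The top picture has world x up and y left. The mallet is at about (355,335) with its handle to the right, the vice at (370,247), the rest at (260,218), and a tall cabinet stands behind. Next I'll measure with the networks.

```bash
cat > h.py <<'E'
from bench import r, imaging
import numpy as np, cv2
from scipy.spatial.transform import Rotation as R
def ray(cam,uv,info=None):
    i=info or imaging.camera_info(cam); K=i['camera_matrix']
    d=R.from_rotvec(i['attitude']).as_matrix()@np.linalg.solve(K,[uv[0],uv[1],1.])
    return i['xyz'],d
def atz(cam,uv,z,info=None):
    c,d=ray(cam,uv,info); return c+d*(z-c[2])/d[2]
def tri(a,b):
    A=[];B=[]
    for c,d in(a,b):
        d=d/np.linalg.norm(d);P=np.eye(3)-np.outer(d,d);A.append(P);B.append(P@c)
    x=np.linalg.lstsq(np.vstack(A),np.hstack(B),rcond=None)[0]
    return x,[np.linalg.norm(P@x-b) for P,b in zip(A,B)]
def proj(cam,p,info=None):
    i=info or imaging.camera_info(cam); q=i['camera_matrix']@(R.from_rotvec(i['attitude']).as_matrix().T@(np.array(p)-i['xyz']));return q[:2]/q[2]
def rel(p,Rm,o=None):
    "target pose -> shift cm, turn deg in tool frame"
    o=o or r.get_obs();T=R.from_rotvec(o['orientation'])
    return T.inv().apply(np.array(p)-o['tcp_pos'])*100,(T.inv()*Rm).as_rotvec(degrees=True)
E
python3 - <<'E'
from h import *
Z=dict(wedge_top=.072,spot=.054,mallet_grip=.032,mallet_face=0,mallet=0,vice=0,rock=.014,rest=0,probe_grip=None,probe_tip=None,probe=None,jar=0,vial=0,tin=0)
ci={c:imaging.camera_info(c) for c in("top","scene")}
for c in ci: imaging.grab_frame(c)
for n,z in Z.items():
    P={}
    for c in ci:
        d=imaging.tip_of(c,n)
        if d: P[c]=d[0]['position']; print(n,c,np.round(d[0]['conf'],2),np.round(P[c],1), np.round(atz(c,P[c],z,ci[c]),4) if z is not None else '')
    if len(P)==2:
        x,e=tri(ray("top",P["top"],ci["top"]),ray("scene",P["scene"],ci["scene"])); print('   tri',x.round(4),np.round(e,4))
print(r.get_obs()['clock'])
E
```

```text
wedge_top top 0.86 [388.8 242.2] [ 0.5712 -0.1801  0.072 ]
wedge_top scene 0.68 [348.  207.7] [ 0.5696 -0.1763  0.072 ]
   tri [ 0.5718 -0.181   0.0663] [0.0005 0.0005]
spot top 0.61 [362.9 231.4] [ 0.5974 -0.1322  0.054 ]
spot scene 0.92 [327.5 220.4] [ 0.5986 -0.141   0.054 ]
   tri [ 0.5944 -0.1311  0.0671] [0.0001 0.0001]
mallet_grip scene 0.77 [435.7 253.7] [ 0.3751 -0.176   0.032 ]
mallet_face top 0.95 [354.9 332.6] [ 0.3998 -0.1145  0.    ]
mallet_face scene 0.62 [413.8 284.5] [ 0.3925 -0.1091  0.    ]
   tri [ 0.3964 -0.1154 -0.01  ] [0.0035 0.0035]
mallet top 0.91 [350.1 333.8] [ 0.3976 -0.1047  0.    ]
mallet scene 0.98 [409.3 282.3] [ 0.4022 -0.11    0.    ]
   tri [ 0.3997 -0.1041  0.0092] [0.002 0.002]
vice top 0.75 [367.3 247.2] [ 0.5753 -0.145   0.    ]
vice scene 0.76 [338.6 237.5] [ 0.5751 -0.1496  0.    ]
   tri [ 0.5735 -0.1444  0.0073] [0.0005 0.0005]
rock top 0.8 [363.2 241.2] [ 0.5855 -0.1356  0.014 ]
rock scene 0.81 [337.3 238.2] [ 0.5729 -0.1367  0.014 ]
   tri [ 0.579  -0.1362  0.0148] [0.0062 0.0062]
rest top 0.82 [259.2 216.5] [0.6452 0.0837 0.    ]
rest scene 0.69 [253.9 313.2] [0.644  0.0858 0.    ]
   tri [ 0.6458  0.0842 -0.0039] [0.0004 0.0004]
probe_grip top 0.76 [252.  217.5] 
probe_grip scene 0.7 [263.8 282.1] 
   tri [0.6131 0.0785 0.1214] [0.0014 0.0014]
probe top 0.8 [255.1 218.7] 
probe scene 0.63 [258. 292.] 
   tri [0.6244 0.0801 0.0811] [0.0046 0.0046]
jar top 0.72 [417.5 172.7] [ 0.738  -0.2586  0.    ]
jar scene 0.96 [291.6 181.9] [ 0.7421 -0.2501  0.    ]
   tri [ 0.7457 -0.2611 -0.0132] [0.0028 0.0028]
vial top 0.59 [373.3 177.2] [ 0.7294 -0.1628  0.    ]
vial scene 0.8 [276.8 208.3] [ 0.7332 -0.163   0.    ]
   tri [ 0.7309 -0.1624  0.0008] [0.0018 0.0018]
tin top 0.96 [334.2 182.8] [ 0.7181 -0.0779  0.    ]
tin scene 0.76 [266.5 236.8] [ 0.7137 -0.083   0.    ]
   tri [ 0.7128 -0.0782  0.0078] [0.0025 0.0025]
1.65
```

>>> {"op": "jog_arm", "data": {
  "rows": [
    {"xyz": [-30,-22,-6],"delta_rot": [0,0,35],"fingers": 0.3},
    {"xyz": [-30,-22,-6],"delta_rot": [0,0,35],"fingers": 0.3},
    {"xyz": [-30,-22,-6],"delta_rot": [0,0,35],"fingers": 0.3},
    {"xyz": [-30,-22,-6],"delta_rot": [0,0,35],"fingers": 0.3},
    {"xyz": [-30,-22,-6],"delta_rot": [0,0,35],"fingers": 0.3}
  ],
  "grip_force": 60
}}

```text
clock: 2.07
tcp_pos: [0.3228, 0.478, 0.2357]
orientation: [-1.39, -2.817, -0.001]
contact_force: [0.3, 0.1, 0.4]
grip_width: 0.0599
```

```bash
cat >> h.py <<'E'
def down(yaw_ty):
    "tool down, tool y axis along world direction yaw (deg)"
    a=np.radians(yaw_ty);y=np.array([np.cos(a),np.sin(a),0]);z=np.array([0,0,-1.]);x=np.cross(y,z)
    return R.from_matrix(np.c_[x,y,z])
def st():
    o=r.get_obs();M=R.from_rotvec(o['orientation']).as_matrix()
    print('t',round(o['clock'],2),'tcp',o['tcp_pos'].round(4),'F',np.round(o['contact_force'],1),'M',np.round(o['moment'],2),'w',round(o['grip_width'],4),'j',np.round(o['joints'],2));print('x',M[:,0].round(3),'y',M[:,1].round(3),'z',M[:,2].round(3))
E
python3 -c "
from h import *
st(); print(rel([.44,.1,.25],down(-15)))"
```

```text
t 2.07 tcp [0.3228 0.478  0.2357] F [0.3 0.1 0.4] M [ 0.01 -0.07 -0.02] w 0.0599 j [-1.24  0.28  0.2   1.77 -0.06  1.09 -0.37]
x [-0.608  0.794  0.   ] y [0.794 0.608 0.   ] z [ 0.  0. -1.]
(array([-37.13236076, -13.69691383,  -1.44353471]), array([ 7.63709720e-03, -2.60963642e-02,  5.24729725e+01]))
```

>>> {"op": "jog_arm", "data": {
  "rows": [
    {"xyz": [-37,-13.5,-1.5],"delta_rot": [0,0,52],"fingers": 0.3},
    {"xyz": [-37,-13.5,-1.5],"delta_rot": [0,0,52],"fingers": 0.3},
    {"xyz": [-37,-13.5,-1.5],"delta_rot": [0,0,52],"fingers": 0.3},
    {"xyz": [-37,-13.5,-1.5],"delta_rot": [0,0,52],"fingers": 0.3},
    {"xyz": [-37,-13.5,-1.5],"delta_rot": [0,0,52],"fingers": 0.3}
  ]
}}

```text
clock: 2.48
tcp_pos: [0.3847, 0.2792, 0.2436]
orientation: [-2.189, -2.253, -0.001]
contact_force: [1.2, 0.1, -0.0]
grip_width: 0.0601
```

```bash
python3 -c "
from h import *
st(); print(rel([.44,-.12,.25],down(-15)))"
```

```text
t 2.48 tcp [0.3847 0.2792 0.2436] F [ 1.2  0.1 -0. ] M [ 0.01 -0.07  0.02] w 0.0601 j [-1.11  0.09  0.38  1.99 -0.04  1.07 -0.68]
x [-0.029  1.     0.001] y [1.    0.029 0.   ] z [ 0.     0.001 -1.   ]
(array([-40.06145286,   4.37426853,  -0.68311541]), array([ 1.28299545e-03, -6.49241806e-02,  1.66608769e+01]))
```

>>> {"op": "jog_arm", "data": {
  "rows": [
    {"xyz": [-40,4.5,-0.5],"delta_rot": [0,0,16.5],"fingers": 0.3},
    {"xyz": [-40,4.5,-0.5],"delta_rot": [0,0,16.5],"fingers": 0.3},
    {"xyz": [-40,4.5,-0.5],"delta_rot": [0,0,16.5],"fingers": 0.3},
    {"xyz": [-40,4.5,-0.5],"delta_rot": [0,0,16.5],"fingers": 0.3},
    {"xyz": [-40,4.5,-0.5],"delta_rot": [0,0,16.5],"fingers": 0.3}
  ]
}}

```text
clock: 2.9
tcp_pos: [0.4136, 0.0729, 0.2461]
orientation: [-2.489, -1.915, -0.003]
contact_force: [0.3, 0.7, -0.1]
grip_width: 0.0597
```

```bash
python3 -c "
from h import *
st(); print(rel([.44,-.12,.25],down(-15)))
cv2.imwrite('pics/b_w.png',imaging.grab_frame('wrist'))"
```

```text
t 2.9 tcp [0.4136 0.0729 0.2461] F [ 0.3  0.7 -0.1] M [0.03 0.03 0.01] w 0.0597 j [-0.91 -0.04  0.58  2.1   0.02  1.07 -0.6 ]
x [0.256 0.967 0.002] y [ 0.967 -0.256  0.   ] z [ 0.001  0.002 -1.   ]
(array([-17.96962951,   7.49591901,  -0.42829663]), array([ 0.01449875, -0.13421054,  0.15441195]))
```

View pics/b_w.png

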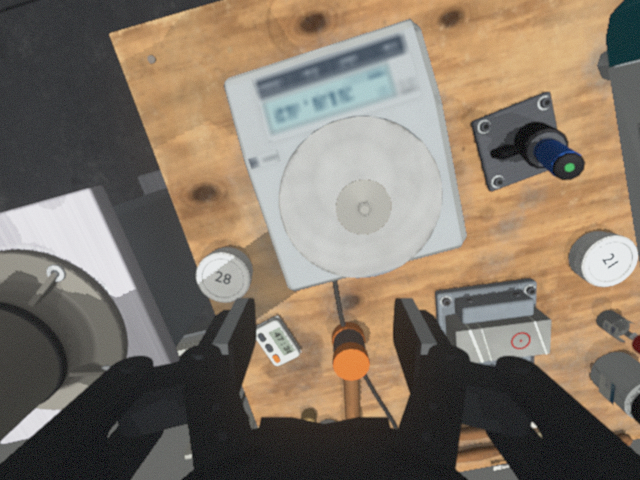

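The wrist view shows the mallet head at (350,345), the vice at (490,320), the rest at (525,140) and the balance in between. I'll carry on towards the mallet.

>>> {"op": "jog_arm", "data": {
  "rows": [
    {"xyz": [-24,6,-0.5],"delta_rot": [0,0,0],"fingers": 0.3},
    {"xyz": [-24,6,-0.5],"delta_rot": [0,0,0],"fingers": 0.3},
    {"xyz": [-24,6,-0.5],"delta_rot": [0,0,0],"fingers": 0.3},
    {"xyz": [-24,6,-0.5],"delta_rot": [0,0,0],"fingers": 0.3},
    {"xyz": [-24,6,-0.5],"delta_rot": [0,0,0],"fingers": 0.3}
  ]
}}

```text
clock: 3.37
tcp_pos: [0.4092, -0.1351, 0.2506]
orientation: [2.498, 1.904, 0.004]
contact_force: [1.4, -0.0, -0.4]
grip_width: 0.0601
```

```bash
python3 -c "
from h import *
st()
i=imaging.camera_info('wrist')
cv2.imwrite('pics/c_w.png',imaging.grab_frame('wrist'))
for n,z in dict(mallet_grip=.032,mallet=0,wedge_top=.072,spot=.054,rock=.014).items():
  d=imaging.tip_of('wrist',n)
  for e in d[:1]: print(n,round(e['conf'],2),np.round(e['position'],1),atz('wrist',e['position'],z,i).round(4))
"
```

```text
t 3.37 tcp [ 0.4092 -0.1351  0.2506] F [ 1.4 -0.  -0.4] M [ 0.04 -0.04 -0.01] w 0.0601 j [-0.7  -0.04  0.87  2.09  0.04  1.08 -0.11]
x [0.265 0.964 0.002] y [ 0.964 -0.265  0.002] z [ 0.002  0.001 -1.   ]
mallet_grip 0.84 [310.8 248.7] [ 0.3803 -0.1809  0.032 ]
mallet 0.74 [313.  185.6] [ 0.4006 -0.1158  0.    ]
wedge_top 0.58 [489.8 212.5] [ 0.5691 -0.18    0.072 ]
spot 0.73 [502.8 160.7] [ 0.5962 -0.136   0.054 ]
rock 0.75 [467.8 162. ] [ 0.5764 -0.1349  0.014 ]
```

View pics/c_w.png

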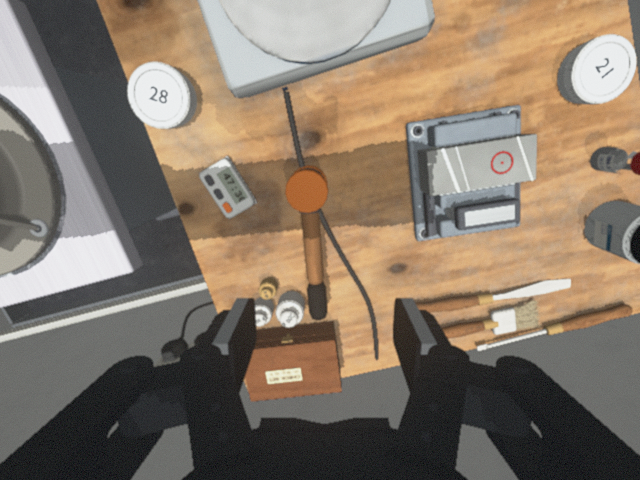

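The vice, rock and mallet are all clearly visible. The head's top is at (306,190), the handle's end at (318,308), the wedge top at (488,215), the ring at (502,162), and the vice base corners are at (407,123) and (519,107). I'll refine these with segmentation.

Run:
```python
from h import *
img=imaging.grab_frame('wrist'); i=imaging.camera_info('wrist')
import pickle; pickle.dump((img,i),open('c.pkl','wb'))
for (x0,y0,x1,y1,n) in [(395,95,550,250,'c_vice'),(240,160,350,330,'c_mal')]:
    c=img[y0:y1,x0:x1]; s=min(800/(x1-x0),600/(y1-y0)); cv2.imwrite(f'pics/{n}.png',cv2.resize(c,None,fx=s,fy=s,interpolation=cv2.INTER_CUBIC)); print(n,s)
# ring: red pixels
hsv=cv2.cvtColor(img,cv2.COLOR_BGR2HSV)
m=((hsv[...,0]<8)|(hsv[...,0]>172))&(hsv[...,1]>110)
m[:, :470]=0;m[:,530:]=0;m[:140]=0;m[190:]=0
ys,xs=np.nonzero(m); e=cv2.fitEllipse(np.c_[xs,ys].astype(np.float32)); print('ring',e,atz('wrist',e[0],.054,i).round(4))
# orange head
m=((hsv[...,0]>5)&(hsv[...,0]<16)&(hsv[...,1]>200)&(hsv[...,2]>150)); m[:150]=0;m[220:]=0;m[:,:280]=0;m[:,335:]=0
ys,xs=np.nonzero(m);c=(xs.mean(),ys.mean()) ;print('head',c,len(xs),atz('wrist',c,.064,i).round(4))
```

```text
c_vice 3.870967741935484
c_mal 3.5294117647058822
ring ((502.14306640625, 165.0447540283203), (19.273653030395508, 22.397619247436523), 42.077552795410156) [ 0.5948 -0.1367  0.054 ]
head (np.float64(nan), np.float64(nan)) 0 [nan nan nan]<stdin>:13: RuntimeWarning: Mean of empty slice.
  ret = ret.dtype.type(ret / rcount)
```

View pics/c_vice.png

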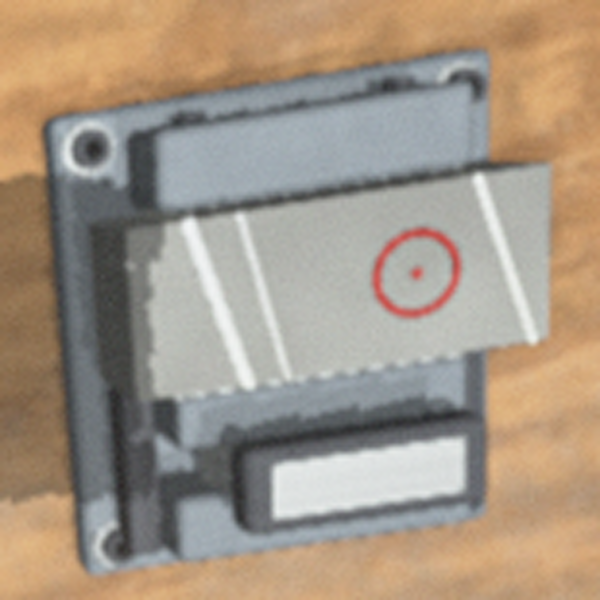

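View pics/c_mal.png

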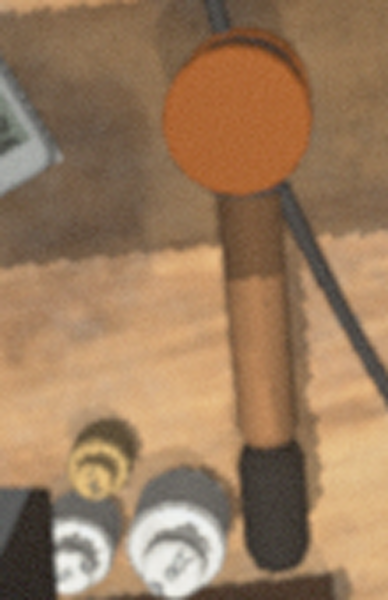

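Run:
```python
from h import *
import pickle
img,i=pickle.load(open('c.pkl','rb'))
V=lambda u,v,z:atz('wrist',(395+u/3.871,95+v/3.871),z,i)
M=lambda u,v,z:atz('wrist',(240+u/3.529,160+v/3.529),z,i)
def ang(a,b): d=b-a; return round(np.degrees(np.arctan2(d[1],d[0])),2),round(np.linalg.norm(d),4)
print('rock lower edge',ang(V(150,398,.054),V(549,340,.054)),'upper',ang(V(130,224,.054),V(551,160,.054)),'far end',ang(V(549,340,.054),V(551,160,.054)))
print('rockcentre',(sum(V(*p,.054) for p in[(138,398),(549,340),(130,224),(551,160)])/4).round(4))
print('base',ang(V(90,573,.014),V(50,122,.014)),ang(V(50,122,.014),V(487,52,.014)))
for z in(.070,.072,.074): print('wedge',z,V(370,479,z).round(4),ang(V(275,462,z),V(467,435,z)),ang(V(275,519,z),V(275,462,z)))
print('spot',V(416,273,.054).round(4))
h=M(237,117,.064); e=M(275,560,.032);s=M(252,270,.032)
e2=M(270,440,.032)
print('head',h.round(4),'start',s.round(4),'e',e2.round(4),ang(e,s),ang(e2,s),ang(e2,h),ang(e,h))
```

```text
rock lower edge (np.float64(-6.84), np.float64(0.1057)) upper (np.float64(-6.78), np.float64(0.1075)) far end (np.float64(84.17), np.float64(0.0464))
rockcentre [ 0.5757 -0.1345  0.054 ]
base (np.float64(84.01), np.float64(0.1345)) (np.float64(-6.53), np.float64(0.1214))
wedge 0.07 [ 0.5699 -0.1838  0.07  ] (np.float64(-6.97), np.float64(0.0495)) (np.float64(81.48), np.float64(0.0155))
wedge 0.072 [ 0.5691 -0.1831  0.072 ] (np.float64(-6.97), np.float64(0.0492)) (np.float64(81.48), np.float64(0.0154))
wedge 0.074 [ 0.5683 -0.1824  0.074 ] (np.float64(-6.97), np.float64(0.0489)) (np.float64(81.48), np.float64(0.0153))
spot [ 0.5951 -0.1373  0.054 ]
head [ 0.3972 -0.1107  0.064 ] start [ 0.3853 -0.1641  0.032 ] e [ 0.3749 -0.2231  0.032 ] (np.float64(78.49), np.float64(0.1052)) (np.float64(79.94), np.float64(0.0599)) (np.float64(78.76), np.float64(0.119)) (np.float64(78.14), np.float64(0.1631))
```

Run:
```python
from h import *
import pickle
img,i=pickle.load(open('c.pkl','rb'))
M=lambda u,v,z:atz('wrist',(240+u/3.529,160+v/3.529),z,i)
print(M(100,430,.03).round(3),M(180,500,.04).round(3))
st()
print(rel([.384,-.173,.11],down(-11.5)))
print(rel([.384,-.173,.012],down(-11.5)))
```

```text
[ 0.32  -0.205  0.03 ] [ 0.341 -0.233  0.04 ]
t 3.72 tcp [ 0.4097 -0.132   0.2501] F [ 0.5  0.3 -0. ] M [0.02 0.01 0.  ] w 0.06 j [-0.7  -0.04  0.87  2.09  0.04  1.08 -0.11]
x [0.263 0.965 0.001] y [ 0.965 -0.263  0.001] z [ 0.001  0.001 -1.   ]
(array([-4.644504  , -1.41379569, 14.00295833]), array([ 0.03301719, -0.04053073, -3.73657797]))
(array([-4.65161563, -1.41921305, 23.80295425]), array([ 0.03301719, -0.04053073, -3.73657797]))
```

>>> {"op": "jog_arm", "data": {
  "rows": [
    {"xyz": [-4.65,-1.4,14],"delta_rot": [0,0,-3.7],"fingers": 0.5},
    {"xyz": [-4.65,-1.4,14],"delta_rot": [0,0,-3.7],"fingers": 0.5},
    {"xyz": [-4.65,-1.4,14],"delta_rot": [0,0,-3.7],"fingers": 0.5},
    {"xyz": [-4.65,-1.4,14],"delta_rot": [0,0,-3.7],"fingers": 0.5},
    {"xyz": [-4.65,-1.4,14],"delta_rot": [0,0,-3.7],"fingers": 0.5}
  ]
}}

```text
clock: 4.13
tcp_pos: [0.3801, -0.1723, 0.1063]
orientation: [-2.429, -1.983, 0.01]
contact_force: [-0.8, 0.5, -0.2]
grip_width: 0.0429
```

Run:
```python
from h import *
st()
print(rel([.384,-.173,.012],down(-11.5)))
cv2.imwrite('pics/d_w.png',imaging.grab_frame('wrist'))
```

```text
t 4.13 tcp [ 0.3801 -0.1723  0.1063] F [-0.8  0.5 -0.2] M [ 0.03  0.03 -0.03] w 0.0429 j [-0.49  0.27  0.89  2.27 -0.31  0.73  0.42]
x [ 0.2    0.98  -0.001] y [ 0.98  -0.2   -0.008] z [-0.008  0.    -1.   ]
(array([0.01862671, 0.47918896, 9.42987862]), array([-0.4800771 ,  0.0799119 , -0.05405926]))
```

View pics/d_w.png

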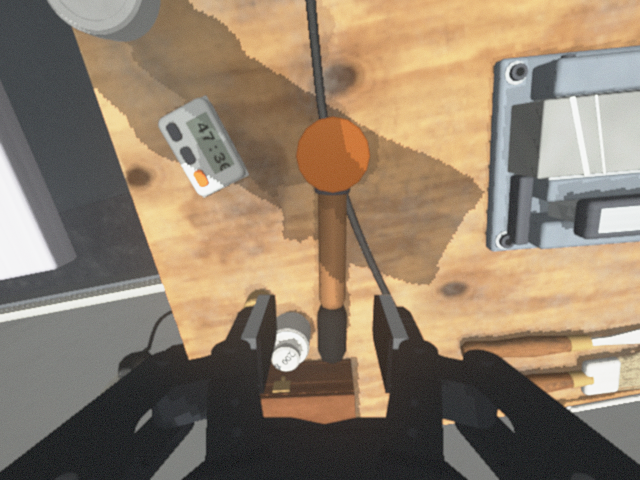

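The handle runs at column ~333 between the fingers and the bottles are clear. Descending.

>>> {"op": "jog_arm", "data": {
  "rows": [
    {"xyz": [0,0.5,4],"delta_rot": [-0.5,0,0],"fingers": 0.5},
    {"xyz": [0,0.5,7],"delta_rot": [-0.5,0,0],"fingers": 0.5},
    {"xyz": [0,0.5,9],"delta_rot": [-0.5,0,0],"fingers": 0.5},
    {"xyz": [0,0.5,9.4],"delta_rot": [-0.5,0,0],"fingers": 0.5},
    {"xyz": [0,0.5,9.4],"delta_rot": [-0.5,0,0],"fingers": 0.5}
  ]
}}

```text
clock: 4.6
tcp_pos: [0.3879, -0.1725, 0.0152]
orientation: [2.43, 1.987, 0.004]
contact_force: [0.8, 0.3, 0.1]
grip_width: 0.0425
```

Run:
```python
from h import *
st()
print(rel([.384,-.173,.012],down(-11.5)))
```

```text
t 4.6 tcp [ 0.3879 -0.1725  0.0152] F [0.8 0.3 0.1] M [ 0.01 -0.01 -0.  ] w 0.0425 j [-0.27  0.46  0.66  2.32 -0.58  0.52  0.66]
x [0.199 0.98  0.   ] y [ 0.98  -0.199  0.004] z [ 0.004 -0.001 -1.   ]
(array([-0.12514135, -0.37554938,  0.31693967]), array([ 0.23619817, -0.0080143 ,  0.04496186]))
```

>>> {"op": "jog_arm", "data": {
  "rows": [
    {"xyz": [0,-0.4,0.3],"delta_rot": [0.2,0,0],"fingers": 0.5},
    {"xyz": [0,-0.4,0.3],"delta_rot": [0.2,0,0],"fingers": 0.5},
    {"xyz": [0,-0.4,0.3],"delta_rot": [0.2,0,0],"fingers": 1},
    {"xyz": [0,-0.4,0.3],"delta_rot": [0.2,0,0],"fingers": 1},
    {"xyz": [0,-0.4,0.3],"delta_rot": [0.2,0,0],"fingers": 1}
  ],
  "grip_force": 110
}}

```text
clock: 5.02
tcp_pos: [0.385, -0.1723, 0.013]
orientation: [2.43, 1.987, 0.003]
contact_force: [0.1, -1.1, 2.4]
grip_width: 0.0127
```

Run:
```python
from h import *
st()
```

```text
t 5.02 tcp [ 0.385  -0.1723  0.013 ] F [ 0.1 -1.1  2.4] M [-0.28  0.1  -0.06] w 0.0127 j [-0.26  0.46  0.66  2.32 -0.59  0.51  0.66]
x [ 0.199  0.98  -0.   ] y [ 0.98  -0.199  0.003] z [ 0.003 -0.001 -1.   ]
```

Run:
```python
from h import *
cv2.imwrite('pics/e_w.png',imaging.grab_frame('wrist'))
cv2.imwrite('pics/e_s.png',imaging.grab_frame('scene')[200:330,360:500].repeat(4,0).repeat(4,1))
st()
```

```text
t 5.12 tcp [ 0.3848 -0.1725  0.0128] F [ 0.2 -2.7  4.1] M [-0.59  0.04 -0.01] w 0.0121 j [-0.26  0.46  0.66  2.32 -0.59  0.51  0.66]
x [ 0.199  0.98  -0.001] y [ 0.98  -0.199  0.003] z [ 0.003 -0.001 -1.   ]
```

View pics/e_w.png

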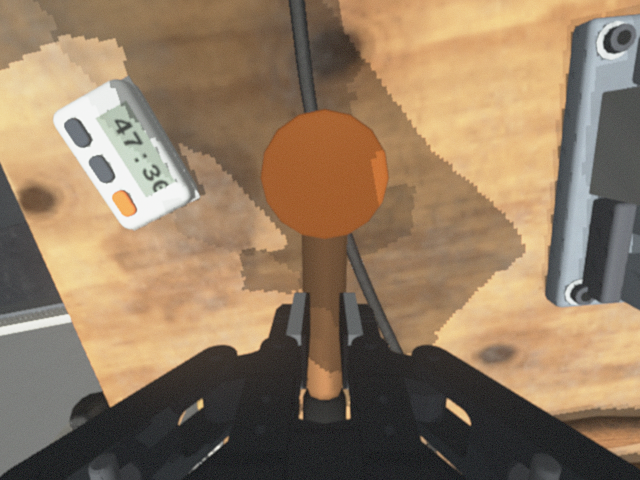

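View pics/e_s.png

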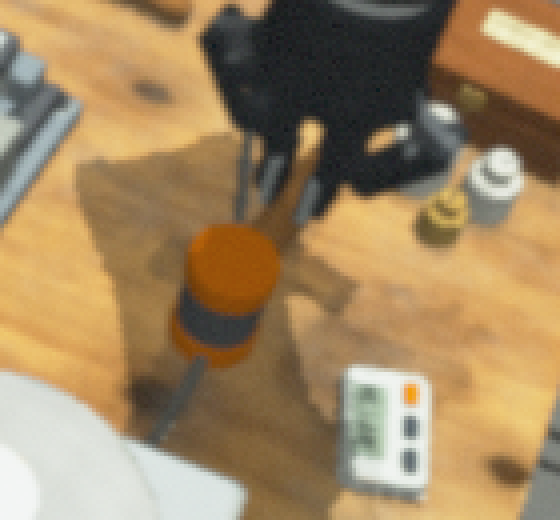

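The pads are on the handle, but the opening reads 12 mm, so they are squeezed hard. I'll ease the grip and lift.

>>> {"op": "jog_arm", "data": {
  "rows": [
    {"xyz": [0,0,0],"delta_rot": [0,0,0],"fingers": 1},
    {"xyz": [0,0,-0.5],"delta_rot": [0,0,0],"fingers": 1},
    {"xyz": [0,0,-2],"delta_rot": [0,0,0],"fingers": 1},
    {"xyz": [0,0,-4],"delta_rot": [0,0,0],"fingers": 1},
    {"xyz": [0,0,-4],"delta_rot": [0,0,0],"fingers": 1}
  ],
  "grip_force": 70
}}

```text
clock: 5.53
tcp_pos: [0.3854, -0.1727, 0.0546]
orientation: [2.43, 1.985, 0.005]
contact_force: [1.3, 0.1, -3.7]
grip_width: 0.0122
```

Run:
```python
from h import *
st()
cv2.imwrite('pics/f_w.png',imaging.grab_frame('wrist'))
cv2.imwrite('pics/f_s.png',imaging.grab_frame('scene')[200:330,360:500].repeat(4,0).repeat(4,1))
st()
```

```text
t 5.53 tcp [ 0.3854 -0.1727  0.0546] F [ 1.3  0.1 -3.7] M [-0.05 -0.09 -0.05] w 0.0122 j [-0.37  0.38  0.78  2.3  -0.48  0.61  0.57]
x [ 0.199  0.98  -0.   ] y [ 0.98  -0.199  0.005] z [ 0.005 -0.001 -1.   ]
t 5.63 tcp [ 0.3851 -0.1722  0.053 ] F [-2.2 -8.6  9.9] M [-1.86  0.39  0.04] w 0.011 j [-0.37  0.39  0.77  2.31 -0.48  0.6   0.57]
x [ 0.198  0.98  -0.   ] y [ 0.98  -0.198  0.004] z [ 0.004 -0.001 -1.   ]
```

View pics/f_w.png

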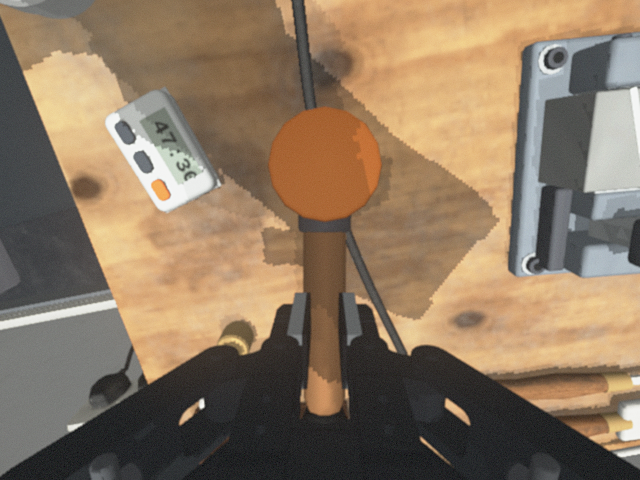

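View pics/f_s.png

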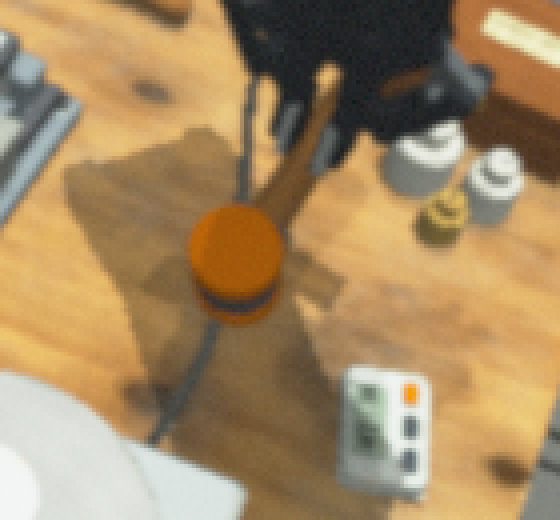

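Run:
```python
from h import *
st()
imaging.grab_frame('wrist');st()
imaging.grab_frame('wrist');st()
i=imaging.camera_info('scene');cv2.imwrite('pics/g_s.png',imaging.grab_frame('scene')[200:330,360:500].repeat(4,0).repeat(4,1))
```

```text
t 5.63 tcp [ 0.3851 -0.1722  0.053 ] F [-2.2 -8.6  9.9] M [-1.86  0.39  0.04] w 0.011 j [-0.37  0.39  0.77  2.31 -0.48  0.6   0.57]
x [ 0.198  0.98  -0.   ] y [ 0.98  -0.198  0.004] z [ 0.004 -0.001 -1.   ]
t 5.68 tcp [ 0.3848 -0.1728  0.0528] F [ 0.1 -0.5 -0.2] M [-0.02  0.08 -0.03] w 0.006 j [-0.36  0.39  0.77  2.31 -0.48  0.6   0.57]
x [ 0.199  0.98  -0.001] y [ 0.98  -0.199  0.003] z [ 0.003 -0.002 -1.   ]
t 5.73 tcp [ 0.3844 -0.1724  0.0525] F [-0.4  0.2  0.3] M [-0.   -0.02 -0.02] w 0.0005 j [-0.36  0.39  0.77  2.31 -0.48  0.6   0.57]
x [ 0.199  0.98  -0.001] y [ 0.98  -0.199  0.002] z [ 0.002 -0.001 -1.   ]
```

View pics/g_s.png

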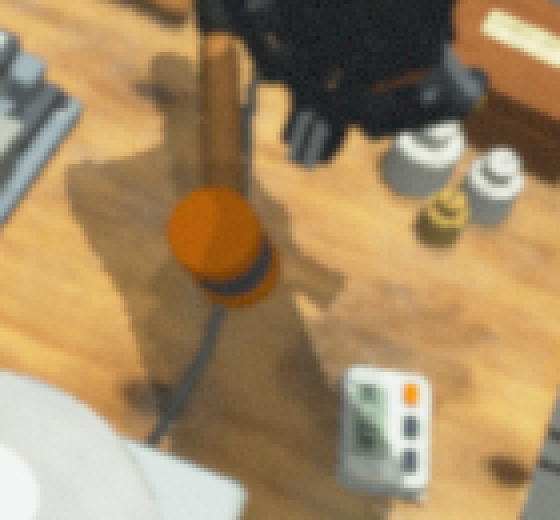

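The handle slipped out of the jaws. I'll open, back off and see where the mallet lies.

>>> {"op": "jog_arm", "data": {
  "rows": [
    {"xyz": [0,0,-3],"delta_rot": [0,0,0],"fingers": 0.3},
    {"xyz": [0,0,-7],"delta_rot": [0,0,0],"fingers": 0.3},
    {"xyz": [0,0,-10],"delta_rot": [0,0,0],"fingers": 0.3},
    {"xyz": [0,0,-12],"delta_rot": [0,0,0],"fingers": 0.3},
    {"xyz": [0,0,-12],"delta_rot": [0,0,0],"fingers": 0.3}
  ],
  "grip_force": 60
}}

```text
clock: 6.2
tcp_pos: [0.3864, -0.1726, 0.175]
orientation: [2.429, 1.985, 0.009]
contact_force: [0.8, 0.3, -0.8]
grip_width: 0.0592
```

Run:
```python
from h import *
st()
i=imaging.camera_info('wrist');w=imaging.grab_frame('wrist')
import pickle;pickle.dump((w,i),open('g.pkl','wb'))
cv2.imwrite('pics/g_w.png',w)
s=imaging.grab_frame('scene');cv2.imwrite('pics/g2_s.png',s[160:340,330:530].repeat(3,0).repeat(3,1))
```

```text
t 6.2 tcp [ 0.3864 -0.1726  0.175 ] F [ 0.8  0.3 -0.8] M [ 0.03 -0.05  0.02] w 0.0592 j [-0.67  0.1   1.03  2.2  -0.12  0.88  0.23]
x [0.199 0.98  0.002] y [ 0.98  -0.199  0.007] z [ 0.007  0.    -1.   ]
```

View pics/g_w.png

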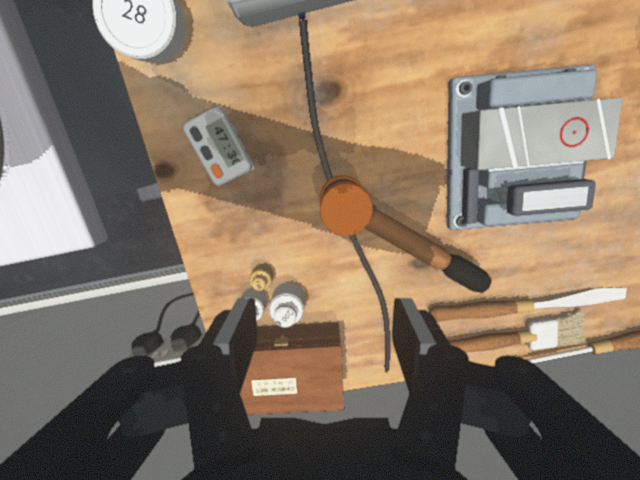

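View pics/g2_s.png

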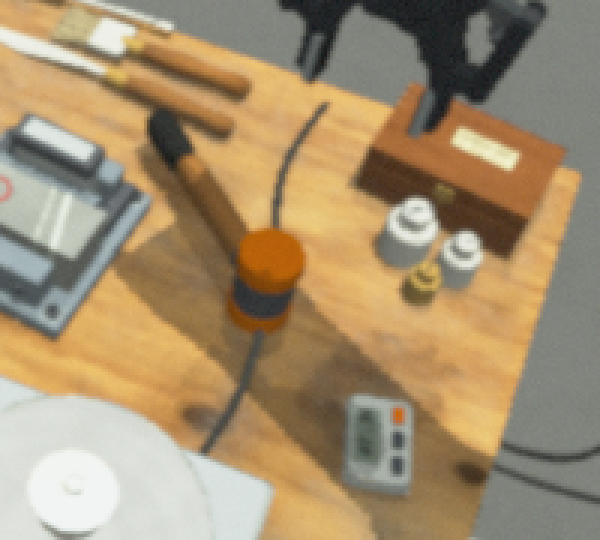

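```bash
python3 - <<'E'
from h import *
import pickle
w,i=pickle.load(open('g.pkl','rb'))
o=r.get_obs();T=R.from_rotvec(o['orientation'])
for x in(.011,-.011):
  for k in(0,19,38,54):
    print(x,k,[proj('wrist',o['tcp_pos']+T.apply([x,s,-k/1000]),i).round(0) for s in(-.03,-.0065,.0065,.03)])
c=T.inv().apply(i['xyz']-o['tcp_pos']);A=(T.inv()*R.from_rotvec(i['attitude'])).as_matrix();print(c.round(4),A.round(3))
E
python3 -c "
import cv2
a=cv2.imread('pics/e_w.png')[270:430,230:420];cv2.imwrite('pics/e_z.png',cv2.resize(a,None,fx=3.7,fy=3.7,interpolation=cv2.INTER_CUBIC))
a=cv2.imread('pics/f_w.png')[200:430,230:420];cv2.imwrite('pics/f_z.png',cv2.resize(a,None,fx=2.6,fy=2.6,interpolation=cv2.INTER_CUBIC))"
```

```text
0.011 0 [array([264., 260.]), array([309., 259.]), array([334., 259.]), array([379., 259.])]
0.011 19 [array([257., 273.]), array([307., 273.]), array([335., 273.]), array([385., 273.])]
0.011 38 [array([249., 290.]), array([305., 290.]), array([337., 290.]), array([393., 290.])]
0.011 54 [array([240., 309.]), array([303., 308.]), array([338., 308.]), array([401., 308.])]
-0.011 0 [array([266., 298.]), array([309., 298.]), array([334., 298.]), array([377., 298.])]
-0.011 19 [array([260., 316.]), array([308., 315.]), array([335., 315.]), array([383., 315.])]
-0.011 38 [array([252., 337.]), array([306., 337.]), array([336., 337.]), array([390., 336.])]
-0.011 54 [array([244., 359.]), array([305., 359.]), array([338., 359.]), array([398., 359.])]
[ 0.073   0.0008 -0.1732] [[-0.002 -0.955 -0.296]
 [ 1.    -0.003  0.003]
 [-0.004 -0.296  0.955]]
```

View pics/e_z.png

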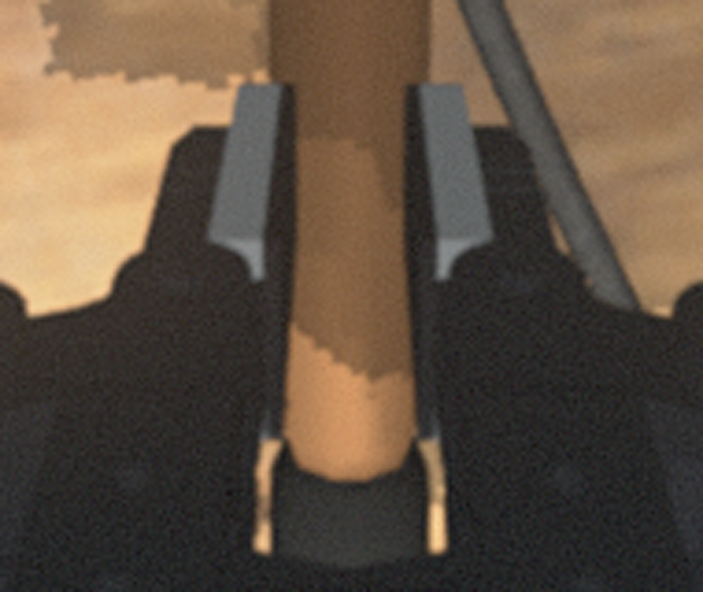

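View pics/f_z.png

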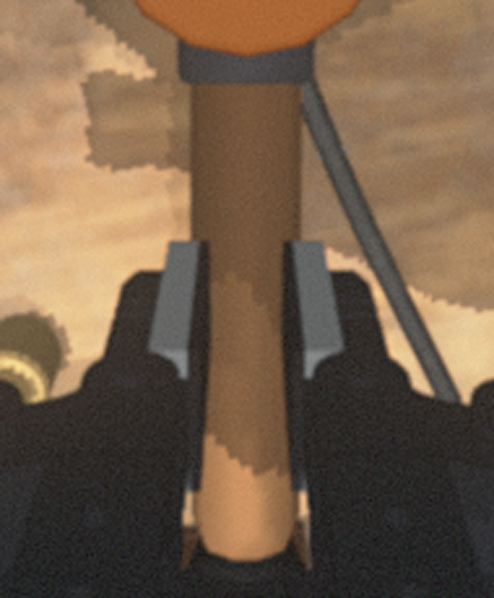

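The pads sank into the handle at 110 N and squeezed it out. The mallet still stands upright on the table, with its head top at (346,207) and the handle end at (478,280). Holding the cylindrical head itself, with pads either side of the handle line, gives an axial push with no twisting moment, so I'll measure for that.

Run:
```python
from h import *
import pickle
w,i=pickle.load(open('g.pkl','rb'))
c=w[160:310,300:510];cv2.imwrite('pics/g_z.png',cv2.resize(c,None,fx=3.8,fy=3.8,interpolation=cv2.INTER_CUBIC))
hsv=cv2.cvtColor(w,cv2.COLOR_BGR2HSV); print(hsv[207,346],hsv[240,400])
```

```text
[ 12 179 184] [ 15 128 120]
```

View pics/g_z.png

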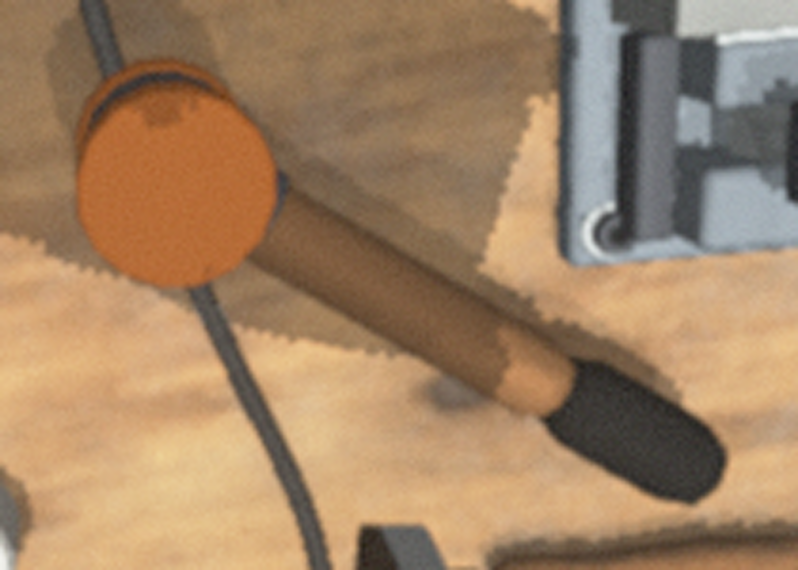

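Run:
```python
from h import *
import pickle
w,i=pickle.load(open('g.pkl','rb'))
M=lambda u,v,z:atz('wrist',(300+u/3.8,160+v/3.8),z,i)
h=M(178,188,.064);a=M(330,256,.032);b=M(525,365,.032);e=M(690,455,.032)
print(h.round(4),np.linalg.norm(h[:2]),np.linalg.norm(M(278,188,.064)-M(78,188,.064)))
for p in(a,b,e):
  d=p-h; print(p.round(4),np.linalg.norm(d[:2]).round(4),np.degrees(np.arctan2(d[1],d[0])).round(1))
d=e-a;print(np.degrees(np.arctan2(d[1],d[0])).round(1))
```

```text
[ 0.4076 -0.1605  0.064 ] 0.43804276830372946 0.042542666304149
[ 0.4414 -0.1911  0.032 ] 0.0456 -42.2
[ 0.4845 -0.2283  0.032 ] 0.1025 -41.4
[ 0.5228 -0.2607  0.032 ] 0.1527 -41.0
-40.5
```

Run:
```python
from h import *
st()
print(rel([.4075,-.1605,.12],down(49)))
```

```text
t 6.3 tcp [ 0.3845 -0.1713  0.1722] F [-0.4  0.   0.1] M [ 0.02  0.05 -0.05] w 0.06 j [-0.67  0.11  1.03  2.21 -0.12  0.88  0.24]
x [0.198 0.98  0.001] y [ 0.98  -0.198  0.003] z [ 0.003  0.001 -1.   ]
(array([1.50485324, 2.02876133, 5.23116259]), array([ 1.78276530e-01,  1.17419427e-02, -6.04163000e+01]))
```

>>> {"op": "jog_arm", "data": {
  "rows": [
    {"xyz": [1.5,2,1],"delta_rot": [0,0,-30],"fingers": 0.22},
    {"xyz": [1.5,2,2],"delta_rot": [0,0,-30],"fingers": 0.22},
    {"xyz": [1.5,2,3],"delta_rot": [0,0,-60],"fingers": 0.22},
    {"xyz": [1.5,2,4],"delta_rot": [0,0,-60],"fingers": 0.22},
    {"xyz": [1.5,2,5],"delta_rot": [0,0,-60],"fingers": 0.22}
  ]
}}

```text
clock: 6.72
tcp_pos: [0.4057, -0.1602, 0.1199]
orientation: [-1.695, -2.643, 0.001]
contact_force: [0.5, 0.4, -0.3]
grip_width: 0.0664
```

Run:
```python
from h import *
st()
print(rel([.4075,-.1605,.11],down(49)))
```

```text
t 6.72 tcp [ 0.4057 -0.1602  0.1199] F [ 0.5  0.4 -0.3] M [-0.    0.03 -0.04] w 0.0664 j [-0.46  0.25  0.81  2.22 -0.26  0.76  0.96]
x [-0.417  0.909  0.001] y [ 0.909  0.417 -0.001] z [-0.002  0.    -1.   ]
(array([-0.10462871,  0.1516435 ,  0.98692148]), array([ -0.06068334,  -0.0635974 , -24.33565222]))
```

>>> {"op": "jog_arm", "data": {
  "rows": [
    {"xyz": [-0.1,0.15,0.5],"delta_rot": [0,0,-24.3],"fingers": 0.22},
    {"xyz": [-0.1,0.15,1],"delta_rot": [0,0,-24.3],"fingers": 0.22},
    {"xyz": [-0.1,0.15,1],"delta_rot": [0,0,-24.3],"fingers": 0.22},
    {"xyz": [-0.1,0.15,1],"delta_rot": [0,0,-24.3],"fingers": 0.22},
    {"xyz": [-0.1,0.15,1],"delta_rot": [0,0,-24.3],"fingers": 0.22}
  ]
}}

```text
clock: 7.13
tcp_pos: [0.4058, -0.1603, 0.108]
orientation: [-1.097, -2.938, 0.002]
contact_force: [-0.3, -0.2, 1.1]
grip_width: 0.0663
```

Run:
```python
from h import *
st()
i=imaging.camera_info('wrist');w=imaging.grab_frame('wrist');cv2.imwrite('pics/h_w.png',w)
o=r.get_obs();T=R.from_rotvec(o['orientation'])
for k in(.02,.04,.08): print(k,proj('wrist',o['tcp_pos']+T.apply([0,0,k]),i).round(1))
print(rel([.4075,-.1605,.03],down(49)))
```

```text
t 7.13 tcp [ 0.4058 -0.1603  0.108 ] F [-0.3 -0.2  1.1] M [-0.04 -0.03 -0.04] w 0.0663 j [-0.36  0.26  0.69  2.22 -0.24  0.74  1.35]
x [-0.755  0.656  0.005] y [ 0.656  0.755 -0.003] z [-0.006  0.001 -1.   ]
0.02 [327.6 271.7]
0.04 [327.3 260. ]
0.08 [326.8 241.6]
(array([-0.15342245,  0.10621298,  7.8263542 ]), array([-0.15738187, -0.23971002, -0.14932964]))
```

View pics/h_w.png

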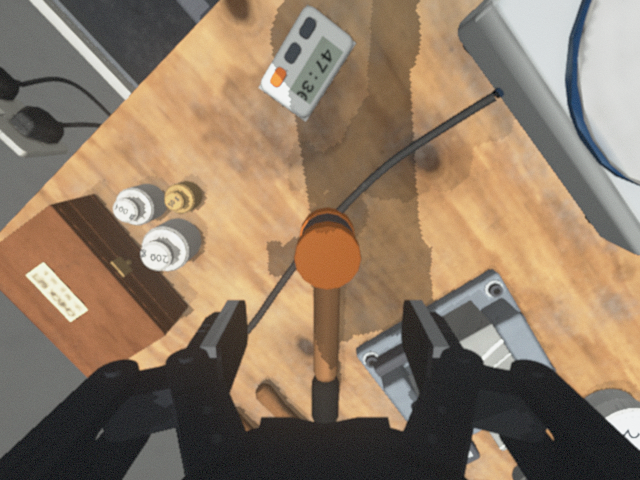

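The head top is centred at (328,256), exactly where the tool axis projects, and the handle runs straight down the image. Descending.

>>> {"op": "jog_arm", "data": {
  "rows": [
    {"xyz": [0,0.05,3],"delta_rot": [0,-0.2,0],"fingers": 0.22},
    {"xyz": [0,0.05,6],"delta_rot": [0,-0.2,0],"fingers": 0.22},
    {"xyz": [0,0.05,7.6],"delta_rot": [0,-0.2,0],"fingers": 0.22},
    {"xyz": [0,0.05,7.8],"delta_rot": [0,-0.2,0],"fingers": 0.22},
    {"xyz": [0,0.05,7.8],"delta_rot": [0,-0.2,0],"fingers": 0.22}
  ]
}}

```text
clock: 7.6
tcp_pos: [0.4045, -0.16, 0.0291]
orientation: [-1.105, -2.935, 0.006]
contact_force: [0.3, 1.1, -0.2]
grip_width: 0.0666
```

Run:
```python
from h import *
st()
print(rel([.4065,-.1603,.03],down(49)))
```

```text
t 7.6 tcp [ 0.4045 -0.16    0.0291] F [ 0.3  1.1 -0.2] M [-0.01  0.02  0.02] w 0.0666 j [-0.24  0.42  0.57  2.28 -0.43  0.55  1.51]
x [-0.752  0.66   0.004] y [ 0.66   0.752 -0.005] z [-0.006 -0.002 -1.   ]
(array([-0.17057293,  0.10799703, -0.08690753]), array([-0.29558614, -0.20370761, -0.27590468]))
```

>>> {"op": "jog_arm", "data": {
  "rows": [
    {"xyz": [-0.15,0.1,0],"delta_rot": [-0.3,-0.2,0],"fingers": 0.3},
    {"xyz": [-0.15,0.1,0],"delta_rot": [-0.3,-0.2,0],"fingers": 0.4},
    {"xyz": [-0.15,0.1,0],"delta_rot": [-0.3,-0.2,0],"fingers": 0.6},
    {"xyz": [-0.15,0.1,0],"delta_rot": [-0.3,-0.2,0],"fingers": 0.7},
    {"xyz": [-0.15,0.1,0],"delta_rot": [-0.3,-0.2,0],"fingers": 0.7}
  ],
  "grip_force": 40
}}

```text
clock: 8.02
tcp_pos: [0.4075, -0.1604, 0.0303]
orientation: [1.106, 2.938, 0.002]
contact_force: [-0.9, 0.9, 6.6]
grip_width: 0.0407
```

Run:
```python
from h import *
st();w=imaging.grab_frame('wrist');cv2.imwrite('pics/i_w.png',w);st()
```

```text
t 8.02 tcp [ 0.4075 -0.1604  0.0303] F [-0.9  0.9  6.6] M [-0.06  0.29 -0.03] w 0.0407 j [-0.23  0.42  0.57  2.27 -0.43  0.55  1.52]
x [-0.752  0.66  -0.002] y [0.66  0.752 0.002] z [ 0.003  0.    -1.   ]
t 8.07 tcp [ 0.4075 -0.1604  0.0303] F [-1.1  0.6  6.2] M [-0.01  0.27 -0.03] w 0.0411 j [-0.23  0.42  0.57  2.27 -0.43  0.55  1.52]
x [-0.751  0.66  -0.002] y [0.66  0.751 0.002] z [ 0.003  0.    -1.   ]
```

View pics/i_w.png

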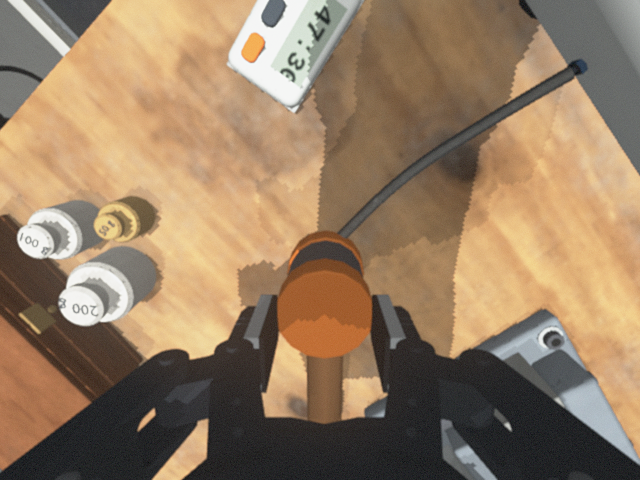

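The grip holds at 41 mm on the 44 mm head and is steady. Lifting gently.

>>> {"op": "jog_arm", "data": {
  "rows": [
    {"xyz": [0,0,-1],"delta_rot": [0,0,0],"fingers": 0.7},
    {"xyz": [0,0,-3],"delta_rot": [0,0,0],"fingers": 0.7},
    {"xyz": [0,0,-6],"delta_rot": [0,0,0],"fingers": 0.7},
    {"xyz": [0,0,-9],"delta_rot": [0,0,0],"fingers": 0.7},
    {"xyz": [0,0,-11],"delta_rot": [0,0,0],"fingers": 0.7}
  ]
}}

```text
clock: 8.48
tcp_pos: [0.4072, -0.1609, 0.143]
orientation: [1.108, 2.935, 0.003]
contact_force: [0.8, 1.3, -4.1]
grip_width: 0.0404
```

Run:
```python
from h import *
st();w=imaging.grab_frame('wrist');cv2.imwrite('pics/j_w.png',w);st()
s=imaging.grab_frame('scene');cv2.imwrite('pics/j_s.png',s[160:340,330:530].repeat(3,0).repeat(3,1))
print(rel([.569,-.1865,.03+.095],down(49)))
```

```text
t 8.48 tcp [ 0.4072 -0.1609  0.143 ] F [ 0.8  1.3 -4.1] M [ 0.04 -0.07  0.02] w 0.0404 j [-0.43  0.19  0.75  2.2  -0.18  0.81  1.29]
x [-0.751  0.661 -0.003] y [0.661 0.751 0.003] z [ 0.004  0.    -1.   ]
t 8.53 tcp [ 0.4093 -0.1616  0.1456] F [ 1.6 -1.1 -1. ] M [-0.07 -0.19  0.02] w 0.0408 j [-0.43  0.18  0.75  2.19 -0.18  0.81  1.28]
x [-0.75   0.661 -0.007] y [0.661 0.75  0.006] z [ 0.009  0.    -1.   ]
(array([-13.67505568,   8.59610437,   2.01778568]), array([ 0.39847782,  0.39056595, -0.29159705]))
```

View pics/j_w.png

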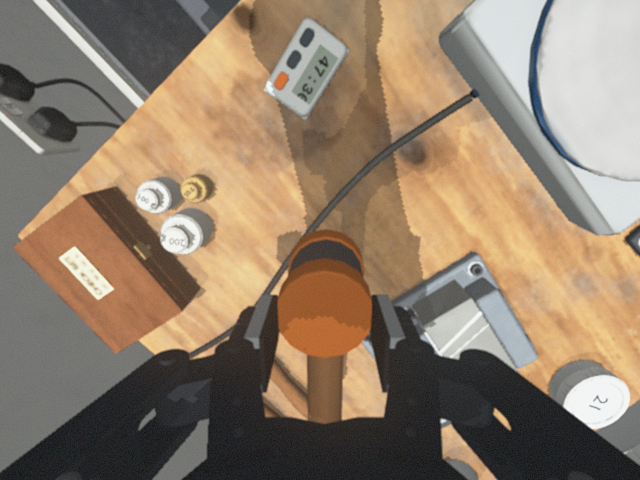

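View pics/j_s.png

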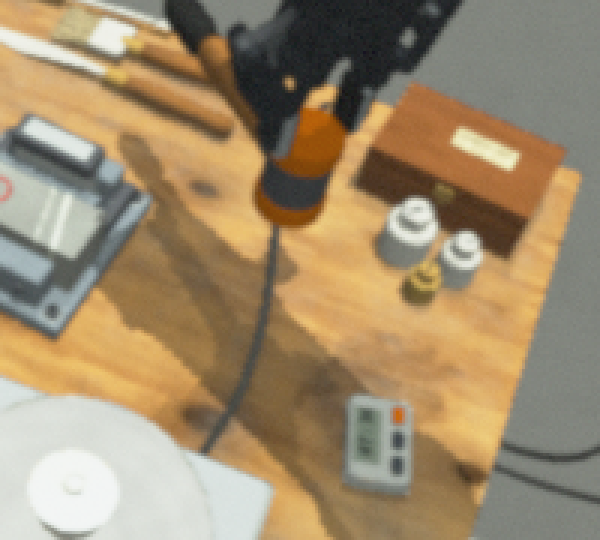

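The mallet is held upright and hasn't moved in the hand. I'll check the head's centre against the tool axis, then move over the wedge.

>>> {"op": "jog_arm", "data": {
  "rows": [
    {"xyz": [-13.7,8.6,0.5],"delta_rot": [0.4,0.4,-0.3],"fingers": 0.7},
    {"xyz": [-13.7,8.6,0.5],"delta_rot": [0.4,0.4,-0.3],"fingers": 0.7},
    {"xyz": [-13.7,8.6,0.5],"delta_rot": [0.4,0.4,-0.3],"fingers": 0.7},
    {"xyz": [-13.7,8.6,0.5],"delta_rot": [0.4,0.4,-0.3],"fingers": 0.7},
    {"xyz": [-13.7,8.6,0.5],"delta_rot": [0.4,0.4,-0.3],"fingers": 0.7}
  ]
}}

```text
clock: 9.0
tcp_pos: [0.5764, -0.186, 0.1389]
orientation: [1.092, 2.941, -0.002]
contact_force: [1.8, 1.3, -2.9]
grip_width: 0.041
```

Run:
```python
from h import *
st()
o=r.get_obs();T=R.from_rotvec(o['orientation']);i=imaging.camera_info('wrist')
w=imaging.grab_frame('wrist')
for dx in(-.004,0,.004): print(dx,proj('wrist',o['tcp_pos']+T.apply([dx,0,-.034]),i).round(1))
th=np.linspace(0,6.28,60,endpoint=False)
for dx,col in((0,(0,255,0)),):
  for t in th:
    p=proj('wrist',o['tcp_pos']+T.apply([dx+.022*np.cos(t),.022*np.sin(t),-.034]),i); cv2.circle(w,(int(p[0]),int(p[1])),1,col,-1)
cv2.imwrite('pics/k_w.png',w)
s=imaging.grab_frame('scene');cv2.imwrite('pics/k_s.png',cv2.resize(s[130:330,270:470],None,fx=3,fy=3))
s=imaging.grab_frame('top');cv2.imwrite('pics/k_t.png',cv2.resize(s[180:320,310:450],None,fx=4,fy=4))
print(rel([.569,-.1865,.03+.080],down(49)))
```

```text
t 9.0 tcp [ 0.5764 -0.186   0.1389] F [ 1.8  1.3 -2.9] M [ 0.02 -0.19  0.02] w 0.041 j [-0.28  0.5   0.67  1.83 -0.37  0.94  1.41]
x [-0.758  0.653 -0.005] y [0.653 0.758 0.   ] z [ 0.004 -0.003 -1.   ]
-0.004 [328.5 325.7]
0 [328.6 317.5]
0.004 [328.6 309.2]
(array([-0.10872078,  0.09549369,  2.84836949]), array([-0.13420014, -0.17192128, -0.00395549]))
```

View pics/k_w.png

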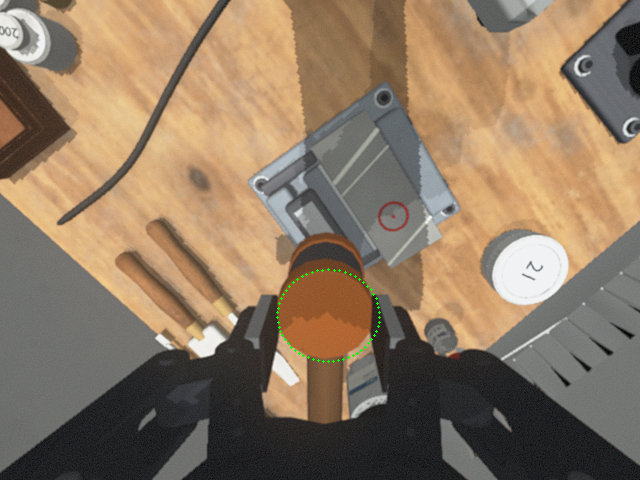

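View pics/k_s.png

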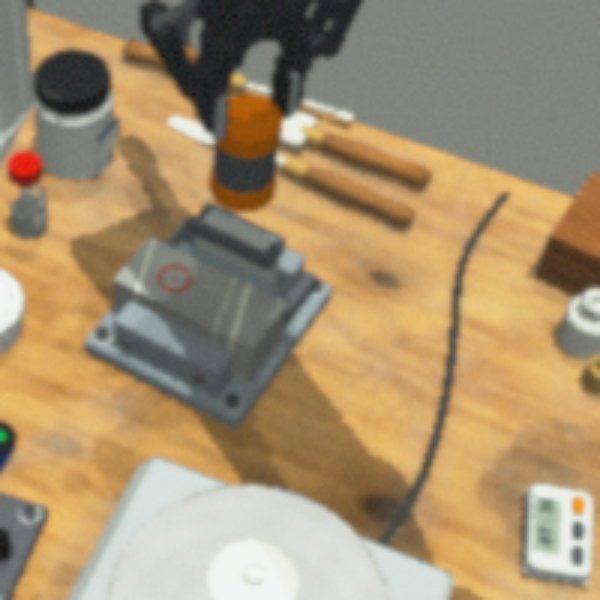

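View pics/k_t.png

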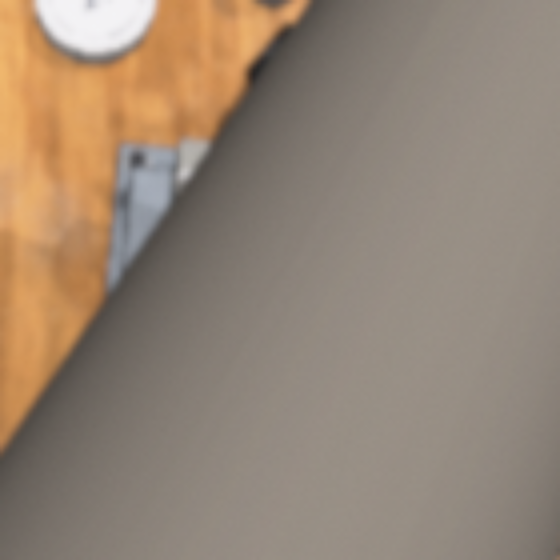

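The green predicted circle matches the head's top, so the head is concentric with the tool. The handle's tail is clear of the jar. Lowering onto the wedge.

>>> {"op": "jog_arm", "data": {
  "rows": [
    {"xyz": [-0.1,0.1,1.5],"delta_rot": [-0.1,-0.2,0],"fingers": 0.7},
    {"xyz": [-0.1,0.1,2.5],"delta_rot": [-0.1,-0.2,0],"fingers": 0.7},
    {"xyz": [-0.1,0.1,2.8],"delta_rot": [-0.1,-0.2,0],"fingers": 0.7},
    {"xyz": [-0.1,0.1,3],"delta_rot": [-0.1,-0.2,0],"fingers": 0.7},
    {"xyz": [-0.1,0.1,3.2],"delta_rot": [-0.1,-0.2,0],"fingers": 0.7}
  ],
  "grip_force": 60
}}

```text
clock: 9.57
tcp_pos: [0.5685, -0.1864, 0.1066]
orientation: [1.101, 2.942, -0.001]
contact_force: [-0.1, 0.3, -4.2]
grip_width: 0.0398
```

Run:
```python
from h import *
st()
print(rel([.569,-.1865,.088],down(49)))
```

```text
t 9.57 tcp [ 0.5685 -0.1864  0.1066] F [-0.1  0.3 -4.2] M [0.   0.01 0.04] w 0.0398 j [-0.26  0.53  0.64  1.86 -0.4   0.88  1.43]
x [-0.755  0.656 -0.   ] y [ 0.656  0.755 -0.   ] z [-0. -0. -1.]
(array([-0.04392213,  0.01976812,  1.85520951]), array([-0.02600003,  0.0134511 , -0.01650381]))
```

>>> {"op": "jog_arm", "data": {
  "rows": [
    {"xyz": [0,0,0.4],"delta_rot": [0,0,0],"fingers": 0.7},
    {"xyz": [0,0,0.7],"delta_rot": [0,0,0],"fingers": 0.7},
    {"xyz": [0,0,1.0],"delta_rot": [0,0,0],"fingers": 0.7},
    {"xyz": [0,0,1.3],"delta_rot": [0,0,0],"fingers": 0.7},
    {"xyz": [0,0,1.5],"delta_rot": [0,0,0],"fingers": 0.7}
  ]
}}

```text
clock: 9.98
tcp_pos: [0.5689, -0.1865, 0.0918]
orientation: [1.101, 2.942, -0.0]
contact_force: [-1.0, -0.1, 3.0]
grip_width: 0.0396
```

Run:
```python
from h import *
st();imaging.grab_frame('wrist');st()
```

```text
t 9.98 tcp [ 0.5689 -0.1865  0.0918] F [-1.  -0.1  3. ] M [ 0.15  0.32 -0.06] w 0.0396 j [-0.25  0.55  0.63  1.87 -0.42  0.85  1.45]
x [-0.754  0.656 -0.001] y [0.656 0.754 0.   ] z [ 0.001 -0.001 -1.   ]
t 10.03 tcp [ 0.5687 -0.1864  0.0914] F [-0.4  0.8  1.4] M [ 0.08  0.15 -0.  ] w 0.0395 j [-0.25  0.55  0.63  1.87 -0.42  0.85  1.45]
x [-0.755  0.656 -0.   ] y [ 0.656  0.755 -0.   ] z [ 0. -0. -1.]
```

>>> {"op": "jog_arm", "data": {
  "rows": [
    {"xyz": [0,0,0.2],"delta_rot": [0,0,0],"fingers": 0.7},
    {"xyz": [0,0,0.3],"delta_rot": [0,0,0],"fingers": 0.7},
    {"xyz": [0,0,0.4],"delta_rot": [0,0,0],"fingers": 0.7},
    {"xyz": [0,0,0.45],"delta_rot": [0,0,0],"fingers": 0.7},
    {"xyz": [0,0,0.5],"delta_rot": [0,0,0],"fingers": 0.7}
  ]
}}

```text
clock: 10.45
tcp_pos: [0.5696, -0.1871, 0.0884]
orientation: [1.1, 2.94, 0.001]
contact_force: [-6.1, 2.3, 21.4]
grip_width: 0.0398
```

Run:
```python
from h import *
st();imaging.grab_frame('wrist');st()
```

```text
t 10.45 tcp [ 0.5696 -0.1871  0.0884] F [-6.1  2.3 21.4] M [ 0.49  1.31 -0.07] w 0.0398 j [-0.25  0.56  0.63  1.87 -0.43  0.85  1.45]
x [-0.754  0.657 -0.002] y [0.657 0.754 0.001] z [ 0.002 -0.    -1.   ]
t 10.5 tcp [ 0.5697 -0.1872  0.0884] F [-5.   2.2 16.6] M [ 0.43  1.14 -0.03] w 0.0395 j [-0.25  0.56  0.63  1.87 -0.43  0.85  1.45]
x [-0.754  0.657 -0.002] y [0.657 0.754 0.001] z [ 0.003 -0.    -1.   ]
```

The wedge stopped at a face height of about 58 mm and the force jumped to over 20 N. I'll press a little more, then lift and verify.

>>> {"op": "jog_arm", "data": {
  "rows": [
    {"xyz": [0,0,0.15],"delta_rot": [0,0,0],"fingers": 0.7},
    {"xyz": [0,0,0.25],"delta_rot": [0,0,0],"fingers": 0.7},
    {"xyz": [0,0,0.25],"delta_rot": [0,0,0],"fingers": 0.7},
    {"xyz": [0,0,0.25],"delta_rot": [0,0,0],"fingers": 0.7},
    {"xyz": [0,0,0],"delta_rot": [0,0,0],"fingers": 0.7}
  ]
}}

```text
clock: 10.92
tcp_pos: [0.5699, -0.1875, 0.0894]
orientation: [1.101, 2.939, 0.002]
contact_force: [-0.4, 0.7, -4.1]
grip_width: 0.0394
```

Run:
```python
from h import *
st()
```

```text
t 10.92 tcp [ 0.5699 -0.1875  0.0894] F [-0.4  0.7 -4.1] M [0.   0.03 0.02] w 0.0394 j [-0.25  0.55  0.63  1.87 -0.43  0.85  1.45]
x [-0.754  0.657 -0.003] y [0.657 0.754 0.002] z [ 0.004 -0.    -1.   ]
```

>>> {"op": "jog_arm", "data": {
  "rows": [
    {"xyz": [0,0,-2],"delta_rot": [0,0,0],"fingers": 0.7},
    {"xyz": [0,0,-5],"delta_rot": [0,0,0],"fingers": 0.7},
    {"xyz": [3,-2,-6],"delta_rot": [0,0,0],"fingers": 0.7},
    {"xyz": [6,-4,-6],"delta_rot": [0,0,0],"fingers": 0.7},
    {"xyz": [9,-6,-6],"delta_rot": [0,0,0],"fingers": 0.7}
  ]
}}

```text
clock: 11.33
tcp_pos: [0.4614, -0.1735, 0.1488]
orientation: [1.1, 2.938, 0.001]
contact_force: [-1.1, -0.4, -3.4]
grip_width: 0.0395
```

Run:
```python
from h import *
st()
i=imaging.camera_info('wrist');w=imaging.grab_frame('wrist');cv2.imwrite('pics/l_w.png',w)
s=imaging.grab_frame('scene');cv2.imwrite('pics/l_s.png',cv2.resize(s[180:290,280:400],None,fx=5,fy=5,interpolation=cv2.INTER_CUBIC))
print(rel([.405,-.165,.032],down(49)))
```

```text
t 11.33 tcp [ 0.4614 -0.1735  0.1488] F [-1.1 -0.4 -3.4] M [ 0.03  0.13 -0.02] w 0.0395 j [-0.38  0.29  0.74  2.08 -0.26  0.86  1.36]
x [-0.754  0.657 -0.004] y [0.657 0.754 0.002] z [ 0.004 -0.001 -1.   ]
(array([ 4.10809274, -2.67870548, 11.50591976]), array([ 0.01756972, -0.36070369, -0.26855128]))
```

View pics/l_w.png

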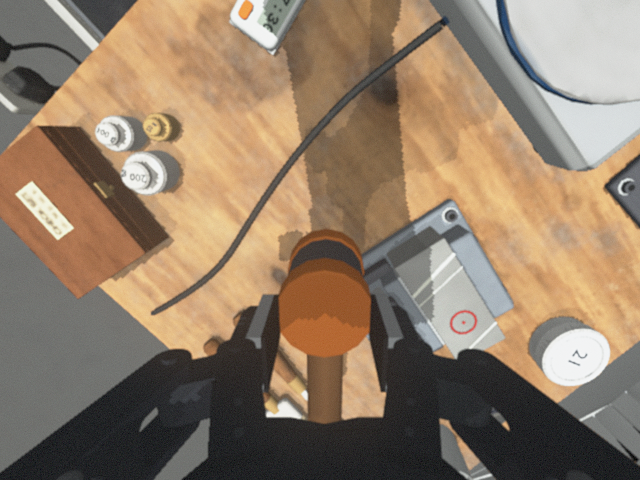

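View pics/l_s.png

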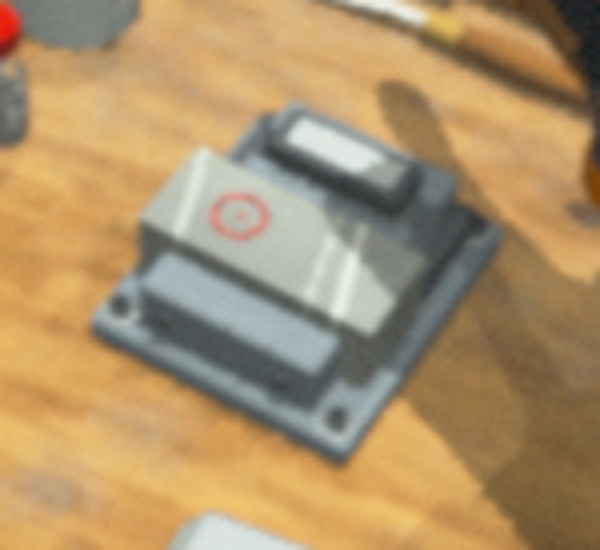

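Run:
```python
from h import *
for z in(.058,.060,.062,.066,.072): print(z,proj('scene',(.5695,-.1835,z)).round(1), ((proj('scene',(.5695,-.1835,z))-[280,180])*5).round(0))
print('spot',((proj('scene',(.5951,-.137,.054))-[280,180])*5).round(0))
```

```text
0.058 [349.  209.8] [345. 149.]
0.06 [349.1 209.2] [345. 146.]
0.062 [349.1 208.6] [346. 143.]
0.066 [349.3 207.3] [346. 136.]
0.072 [349.4 205.3] [347. 127.]
spot [241. 212.]
```

>>> {"op": "jog_arm", "data": {
  "rows": [
    {"xyz": [4.1,-2.7,4],"delta_rot": [0,-0.4,0],"fingers": 0.7},
    {"xyz": [4.1,-2.7,7],"delta_rot": [0,-0.4,0],"fingers": 0.7},
    {"xyz": [4.1,-2.7,10],"delta_rot": [0,-0.4,0],"fingers": 0.7},
    {"xyz": [4.1,-2.7,10.5],"delta_rot": [0,-0.4,0],"fingers": 0.7},
    {"xyz": [4.1,-2.7,10.5],"delta_rot": [0,-0.4,0],"fingers": 0.7}
  ]
}}

```text
clock: 11.85
tcp_pos: [0.403, -0.1651, 0.0406]
orientation: [-1.107, -2.936, 0.003]
contact_force: [0.9, -0.5, -2.8]
grip_width: 0.0397
```

Run:
```python
from h import *
st()
print(rel([.405,-.165,.030],down(49)))
```

```text
t 11.85 tcp [ 0.403  -0.1651  0.0406] F [ 0.9 -0.5 -2.8] M [-0.01 -0.05  0.03] w 0.0397 j [-0.27  0.4   0.62  2.27 -0.43  0.58  1.53]
x [-0.751  0.66   0.004] y [ 0.66   0.751 -0.003] z [-0.005 -0.    -1.   ]
(array([-0.1474564 ,  0.13864973,  1.05570544]), array([-0.17873562, -0.20318249, -0.31121184]))
```

The wedge plate's image row (150 in the crop) matches the home height of 58 mm. Setting the mallet down.

>>> {"op": "jog_arm", "data": {
  "rows": [
    {"xyz": [-0.15,0.1,0.4],"delta_rot": [-0.2,-0.2,0],"fingers": 0.7},
    {"xyz": [-0.15,0.1,0.8],"delta_rot": [-0.2,-0.2,0],"fingers": 0.7},
    {"xyz": [-0.15,0.1,1.0],"delta_rot": [-0.2,-0.2,0],"fingers": 0.7},
    {"xyz": [-0.15,0.1,1.05],"delta_rot": [-0.2,-0.2,0],"fingers": 0.7},
    {"xyz": [-0.15,0.1,1.05],"delta_rot": [-0.2,-0.2,0],"fingers": 0.7}
  ],
  "grip_force": 40
}}

```text
clock: 12.27
tcp_pos: [0.4062, -0.1654, 0.0309]
orientation: [1.107, 2.938, 0.002]
contact_force: [-0.1, 1.9, 0.1]
grip_width: 0.0396
```

Run:
```python
from h import *
st()
```

```text
t 12.27 tcp [ 0.4062 -0.1654  0.0309] F [-0.1  1.9  0.1] M [ 0.31 -0.17  0.07] w 0.0396 j [-0.25  0.42  0.6   2.27 -0.46  0.56  1.55]
x [-0.751  0.66  -0.002] y [0.66  0.751 0.002] z [ 0.003  0.    -1.   ]
```

Contact: the load has come off the arm. Opening gradually, then rising.

>>> {"op": "jog_arm", "data": {
  "rows": [
    {"xyz": [0,0,0],"delta_rot": [0,0,0],"fingers": 0.48},
    {"xyz": [0,0,0],"delta_rot": [0,0,0],"fingers": 0.35},
    {"xyz": [0,0,0],"delta_rot": [0,0,0],"fingers": 0.22},
    {"xyz": [0,0,0],"delta_rot": [0,0,0],"fingers": 0.22},
    {"xyz": [0,0,-2],"delta_rot": [0,0,0],"fingers": 0.22}
  ]
}}

```text
clock: 12.68
tcp_pos: [0.4043, -0.1648, 0.0493]
orientation: [-1.107, -2.938, 0.0]
contact_force: [0.1, 0.7, 0.4]
grip_width: 0.0666
```

>>> {"op": "jog_arm", "data": {
  "rows": [
    {"xyz": [0,0,-3],"delta_rot": [0,0,0],"fingers": 0.22},
    {"xyz": [0,0,-7],"delta_rot": [0,0,0],"fingers": 0.22},
    {"xyz": [0,0,-11],"delta_rot": [0,0,0],"fingers": 0.22},
    {"xyz": [0,0,-14],"delta_rot": [0,0,0],"fingers": 0.22},
    {"xyz": [0,0,-16],"delta_rot": [0,0,0],"fingers": 0.22}
  ]
}}

```text
clock: 13.1
tcp_pos: [0.4055, -0.1657, 0.2122]
orientation: [1.108, 2.938, 0.002]
contact_force: [0.2, -0.8, 0.1]
grip_width: 0.0669
```

Run:
```python
from h import *
st()
i=imaging.camera_info('wrist');w=imaging.grab_frame('wrist');cv2.imwrite('pics/m_w.png',w)
import pickle;pickle.dump((w,i),open('m.pkl','wb'))
```

```text
t 13.1 tcp [ 0.4055 -0.1657  0.2122] F [ 0.2 -0.8  0.1] M [ 0.04 -0.07  0.01] w 0.0669 j [-0.54  0.05  0.84  2.12 -0.05  0.98  1.17]
x [-0.751  0.661 -0.001] y [0.661 0.751 0.002] z [ 0.002  0.001 -1.   ]
```

View pics/m_w.png

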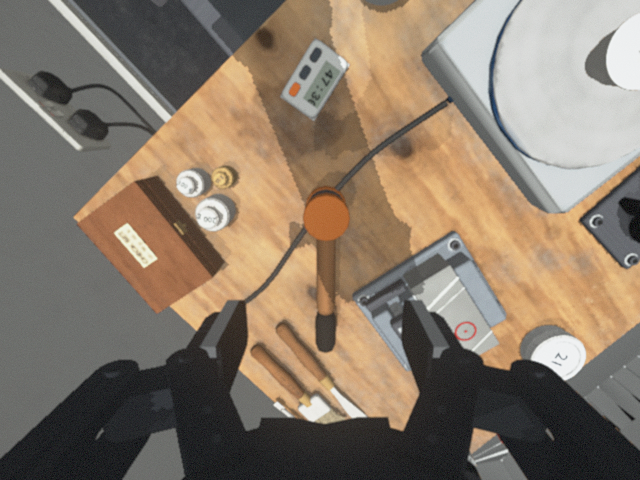

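The mallet stands upright on the table, with its head at (326,215) and its handle clear of the vice. On to the probe.

Run:
```python
from h import *
print(rel([.53,.02,.26],down(10)))
```

```text
(array([ 3.07718043, 22.10757009, -4.44477804]), array([ 0.34267766,  0.11540126, 38.64265196]))
```

>>> {"op": "jog_arm", "data": {
  "rows": [
    {"xyz": [3,22,-4.5],"delta_rot": [0,0,38.5],"fingers": 0.3},
    {"xyz": [3,22,-4.5],"delta_rot": [0,0,38.5],"fingers": 0.3},
    {"xyz": [3,22,-4.5],"delta_rot": [0,0,38.5],"fingers": 0.3},
    {"xyz": [3,22,-4.5],"delta_rot": [0,0,38.5],"fingers": 0.3},
    {"xyz": [3,22,-4.5],"delta_rot": [0,0,38.5],"fingers": 0.3}
  ]
}}

```text
clock: 13.57
tcp_pos: [0.516, -0.0008, 0.255]
orientation: [1.94, 2.467, 0.008]
contact_force: [1.1, -1.9, -0.1]
grip_width: 0.0597
```

Run:
```python
from h import *
st()
imaging.grab_frame('scene');imaging.grab_frame('scene')
i=imaging.camera_info('wrist');w=imaging.grab_frame('wrist');cv2.imwrite('pics/n_w.png',w)
import pickle;pickle.dump((w,i),open('n.pkl','wb'))
st()
for n,z in dict(probe_grip=.117,probe=.074,rest=0,spot=.054,wedge_top=.058).items():
  d=imaging.tip_of('wrist',n)
  for e in d[:1]: print(n,round(e['conf'],2),np.round(e['position'],1),atz('wrist',e['position'],z,i).round(4))
```

```text
t 13.57 tcp [ 0.516  -0.0008  0.255 ] F [ 1.1 -1.9 -0.1] M [-0.09 -0.04 -0.  ] w 0.0597 j [-0.78  0.18  0.76  1.91 -0.14  1.1   0.28]
x [-0.236  0.972  0.001] y [0.972 0.236 0.006] z [ 0.005  0.002 -1.   ]
t 13.72 tcp [0.517  0.0008 0.2546] F [-0.5 -1.2  0.4] M [-0.07  0.07 -0.04] w 0.0598 j [-0.78  0.19  0.76  1.91 -0.14  1.1   0.29]
x [-0.248  0.969 -0.001] y [0.969 0.248 0.006] z [ 0.006  0.    -1.   ]
probe_grip 0.74 [449.6 170. ] [0.6123 0.0749 0.117 ]
probe 0.67 [450.6 164.9] [0.6275 0.0795 0.074 ]
rest 0.88 [436.5 161.6] [0.6373 0.0798 0.    ]
spot 0.59 [358.3 335.6] [ 0.5975 -0.136   0.054 ]
wedge_top 0.64 [325.4 366.1] [ 0.5691 -0.1841  0.058 ]
```

View pics/n_w.png

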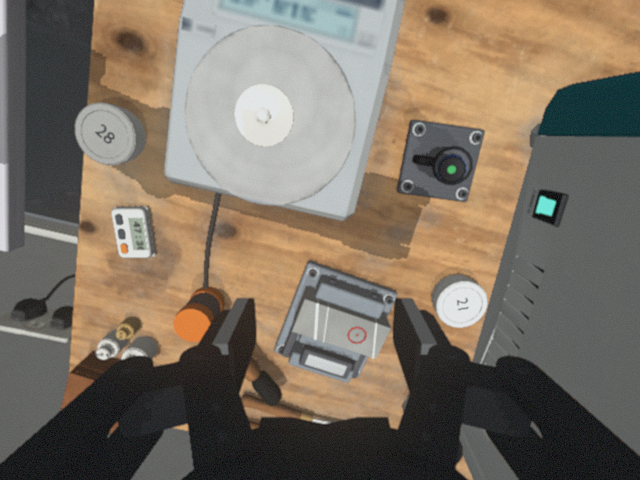

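Run:
```python
from h import *
import pickle
w,i=pickle.load(open('n.pkl','rb'))
c=w[110:212,390:495];cv2.imwrite('pics/n_z.png',cv2.resize(c,None,fx=5.5,fy=5.5,interpolation=cv2.INTER_CUBIC))
c=w[250:390,265:405];cv2.imwrite('pics/n_v.png',cv2.resize(c,None,fx=4,fy=4,interpolation=cv2.INTER_CUBIC))
```

```text
(no output)
```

View pics/n_z.png

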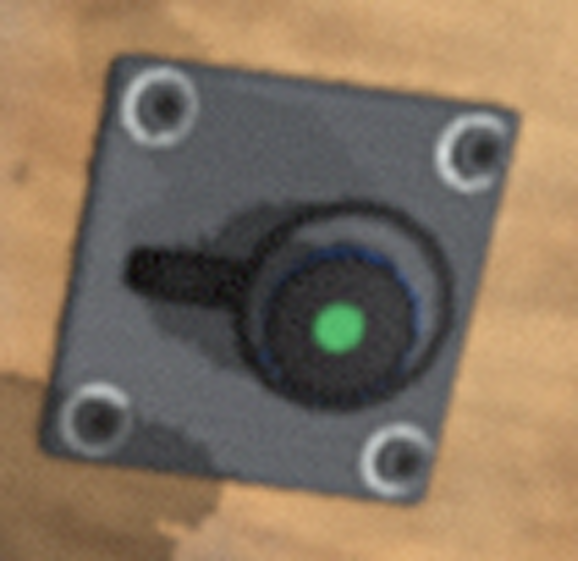

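View pics/n_v.png

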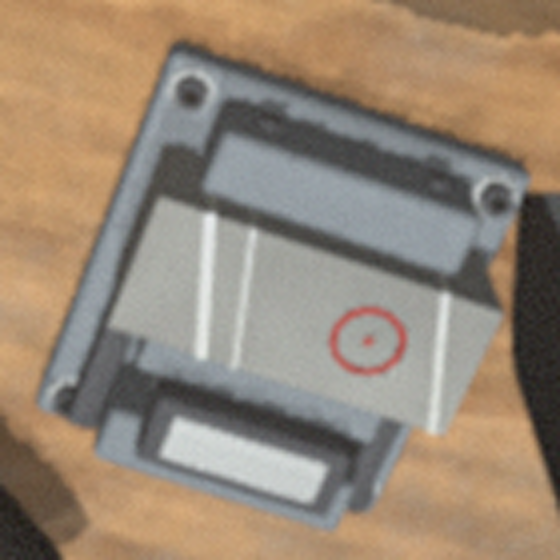

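Run:
```python
from h import *
import pickle
w,i=pickle.load(open('n.pkl','rb'))
P=lambda u,v,z:atz('wrist',(390+u/5.5,110+v/5.5),z,i)
c=[P(*p,.010) for p in[(112,58),(517,110),(420,500),(42,452)]]
print(np.mean(c,0).round(4),[np.linalg.norm(c[k]-c[k-1]).round(4) for k in range(4)])
for a,b in((0,1),(3,2),(3,0),(2,1)): d=c[b]-c[a];print(np.degrees(np.arctan2(d[1],d[0])).round(1))
t=P(340,328,.1506);print('tail',t.round(4))
ctr=np.mean(c,0)[:2];d=ctr-t[:2];print('lean dir',d,np.linalg.norm(d),np.degrees(np.arctan2(d[1],d[0])))
bolts=[P(*p,.010) for p in[(165,105),(480,152),(400,460),(98,418)]];print(np.mean(bolts,0).round(4))
for a,b in((0,1),(3,2)): d=bolts[b]-bolts[a];print(np.degrees(np.arctan2(d[1],d[0])).round(1))
m=P(345,305,.074);print('mouth',m)
V=lambda u,v,z:atz('wrist',(265+u/4,250+v/4),z,i)
print('spot',V(368,340,.054).round(4)); print('rockc',np.mean([V(*p,.054) for p in[(160,198),(503,318),(437,432),(108,328)]],0).round(4)); 
for z in(.058,.060,.064,.072):print('wedge',z,V(245,458,z).round(4))
# scene tri of tail
st()
```

```text
[0.6376 0.0801 0.01  ] [np.float64(0.0803), np.float64(0.0841), np.float64(0.0809), np.float64(0.0831)]
7.5
7.0
97.7
97.0
tail [0.6015 0.0757 0.1506]
lean dir [0.03609501 0.00446975] 0.0363707111358797 7.059169884772566
[0.6403 0.0805 0.01  ]
6.3
6.4
mouth [0.62971858 0.07956064 0.074     ]
spot [ 0.5958 -0.1356  0.054 ]
rockc [ 0.5755 -0.1339  0.054 ]
wedge 0.058 [ 0.5696 -0.1816  0.058 ]
wedge 0.06 [ 0.5692 -0.1802  0.06  ]
wedge 0.064 [ 0.5684 -0.1774  0.064 ]
wedge 0.072 [ 0.5668 -0.1718  0.072 ]
t 13.97 tcp [ 0.5146 -0.0041  0.2543] F [-0.4  0.1  0.7] M [ 0.01 -0.02 -0.04] w 0.06 j [-0.77  0.18  0.76  1.91 -0.14  1.1   0.29]
x [-0.24   0.971  0.   ] y [0.971 0.24  0.005] z [ 0.004  0.002 -1.   ]
```

Base centre (0.638,0.080), yaw 7°, tail lamp at (452,170): these agree with the rest's stated geometry. The wedge agrees with 58 mm, and the rock has shifted slightly. Planning the leaning approach.

```bash
cat >> h.py <<'E'
def lean(psi=7.,a=.35):
    p=np.radians(psi);h=np.array([np.cos(p),np.sin(p),0])
    z=np.sin(a)*h-np.cos(a)*np.array([0,0,1.]); y=np.cos(a)*h+np.sin(a)*np.array([0,0,1.])
    return R.from_matrix(np.c_[np.cross(y,z),y,z])
def grip_pt(c=(.639,.0803),psi=7.,s=.046):
    p=np.radians(psi);h=np.array([np.cos(p),np.sin(p),0])
    return np.array([c[0],c[1],0])+h*(-.010-np.sin(.35)*s)+np.array([0,0,.074+np.cos(.35)*s])
E
python3 - <<'E'
from h import *
T=lean();g=grip_pt();z=T.as_matrix()[:,2];print(g,T.as_matrix().round(3))
print(rel(g+z*(.017-.085),T)); print(g+z*(.017-.085))
E
```

```text
[0.61341881 0.07715902 0.11721114] [[-0.122  0.932  0.34 ]
 [ 0.993  0.114  0.042]
 [-0.     0.343 -0.939]]
(array([5.78980676, 9.19861786, 7.3701114 ]), array([-19.76154763,  -1.2447624 ,   6.81345803]))
[0.59027556 0.07431739 0.18108849]
```

>>> {"op": "jog_arm", "data": {
  "rows": [
    {"xyz": [5.8,9.2,0],"delta_rot": [-20,-1,7],"fingers": 0.38},
    {"xyz": [5.8,9.2,2],"delta_rot": [-20,-1,7],"fingers": 0.38},
    {"xyz": [5.8,9.2,5],"delta_rot": [-20,-1,7],"fingers": 0.38},
    {"xyz": [5.8,9.2,7.4],"delta_rot": [-20,-1,7],"fingers": 0.38},
    {"xyz": [5.8,9.2,7.4],"delta_rot": [-20,-1,7],"fingers": 0.38}
  ]
}}

```text
clock: 14.38
tcp_pos: [0.5846, 0.0744, 0.1745]
orientation: [1.918, 2.165, 0.379]
contact_force: [-0.8, -0.7, -0.9]
grip_width: 0.0529
```

Run:
```python
from h import *
imaging.grab_frame('scene');imaging.grab_frame('scene')
st()
i=imaging.camera_info('wrist');w=imaging.grab_frame('wrist');o=r.get_obs();T=R.from_rotvec(o['orientation'])
import pickle;pickle.dump((w,i,o),open('p.pkl','wb'))
for k in(0,.02,.0325,.04,.085,.1): 
  p=proj('wrist',o['tcp_pos']+T.apply([0,0,k]),i);print(k,p.round(1));cv2.circle(w,(int(p[0]),int(p[1])),2,(255,0,255),-1)
cv2.imwrite('pics/p_w.png',w)
g=grip_pt();Tg=lean();print(rel(g+Tg.as_matrix()[:,2]*.017,Tg))
```

```text
t 14.48 tcp [0.5893 0.0727 0.1805] F [0.9 0.2 0.8] M [-0.1   0.33 -0.01] w 0.0525 j [-0.85  0.22  0.69  2.11 -0.24  0.52  0.11]
x [-0.118  0.993  0.004] y [0.933 0.11  0.344] z [ 0.341  0.044 -0.939]
0 [331.5 283.8]
0.02 [330.9 269.8]
0.0325 [330.6 262.2]
0.04 [330.4 258.1]
0.085 [329.6 238. ]
0.1 [329.4 232.7]
(array([ 0.13494919, -0.1208732 ,  8.58450281]), array([ 0.23906533, -0.16427184, -0.32434061]))
```

View pics/p_w.png

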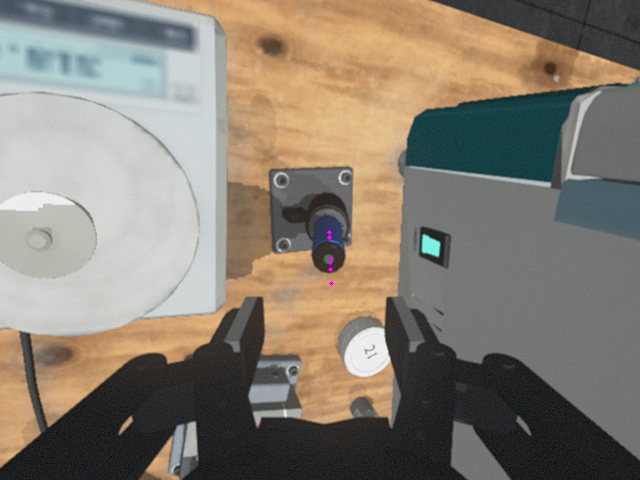

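Run:
```python
from h import *
import pickle
w,i,o=pickle.load(open('p.pkl','rb'))
T=R.from_rotvec(o['orientation'])
w=cv2.resize(w[160:280,265:395],None,fx=5,fy=5,interpolation=cv2.INTER_CUBIC)
def P(p): q=proj('wrist',p,i);return (int((q[0]-265)*5),int((q[1]-160)*5))
g=grip_pt();Z=-lean().as_matrix()[:,2];X=lean().as_matrix()[:,0];Y=lean().as_matrix()[:,1]
for s,rad,col in((-.046,.016,(0,255,0)),(-.042,.016,(0,255,255)),(.0355,.011,(255,0,255))):
  for t in np.linspace(0,6.28,60): cv2.circle(w,P(g+Z*s+rad*(np.cos(t)*X+np.sin(t)*Y)),1,col,-1)
cv2.imwrite('pics/p_z.png',w)
```

```text
(no output)
```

View pics/p_z.png

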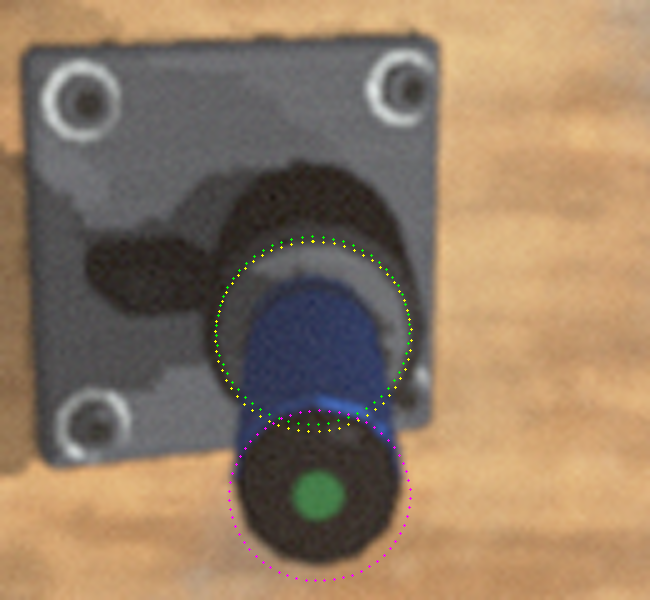

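The projected collar (green) and tail (magenta) circles lie on the real ones to within a millimetre. Advancing along the rod.

>>> {"op": "jog_arm", "data": {
  "rows": [
    {"xyz": [0.1,-0.1,3],"delta_rot": [0.2,-0.2,-0.3],"fingers": 0.38},
    {"xyz": [0.1,-0.1,6],"delta_rot": [0.2,-0.2,-0.3],"fingers": 0.38},
    {"xyz": [0.1,-0.1,8],"delta_rot": [0.2,-0.2,-0.3],"fingers": 0.38},
    {"xyz": [0.1,-0.1,8.5],"delta_rot": [0.2,-0.2,-0.3],"fingers": 0.38},
    {"xyz": [0.1,-0.1,8.6],"delta_rot": [0.2,-0.2,-0.3],"fingers": 0.38}
  ]
}}

```text
clock: 14.95
tcp_pos: [0.6208, 0.0764, 0.1022]
orientation: [1.913, 2.158, 0.383]
contact_force: [-0.4, -0.0, 1.3]
grip_width: 0.053
```

Run:
```python
from h import *
imaging.grab_frame('scene')
st()
g=grip_pt();Tg=lean();print(rel(g+Tg.as_matrix()[:,2]*.017,Tg))
```

```text
t 15.0 tcp [0.6209 0.0765 0.1028] F [ 0.2 -0.1 -0.2] M [-0.05  0.33 -0.02] w 0.0531 j [-0.67  0.4   0.52  2.1  -0.45  0.37  0.3 ]
x [-0.12   0.993 -0.   ] y [0.932 0.113 0.345] z [ 0.343  0.041 -0.939]
(array([ 0.15474908, -0.19711322,  0.09290515]), array([ 0.14108097,  0.06562491, -0.10062653]))
```

>>> {"op": "jog_arm", "data": {
  "rows": [
    {"xyz": [0.15,-0.2,0.1],"delta_rot": [0,0,0],"fingers": 0.5},
    {"xyz": [0.15,-0.2,0.1],"delta_rot": [0,0,0],"fingers": 0.6},
    {"xyz": [0.15,-0.2,0.1],"delta_rot": [0,0,0],"fingers": 0.7},
    {"xyz": [0.15,-0.2,0.1],"delta_rot": [0,0,0],"fingers": 0.8},
    {"xyz": [0.15,-0.2,0.1],"delta_rot": [0,0,0],"fingers": 0.85}
  ],
  "grip_force": 35
}}

```text
clock: 15.42
tcp_pos: [0.6199, 0.0782, 0.1027]
orientation: [1.911, 2.156, 0.387]
contact_force: [-2.8, -0.1, 7.2]
grip_width: 0.0203
```

Run:
```python
from h import *
st();w=imaging.grab_frame('wrist');cv2.imwrite('pics/q_w.png',w);st();imaging.grab_frame('wrist');st()
```

```text
t 15.42 tcp [0.6199 0.0782 0.1027] F [-2.8 -0.1  7.2] M [-0.    0.52 -0.01] w 0.0203 j [-0.67  0.39  0.52  2.1  -0.45  0.37  0.3 ]
x [-0.12   0.993  0.   ] y [0.931 0.113 0.347] z [ 0.345  0.042 -0.938]
t 15.47 tcp [0.6199 0.0782 0.1027] F [-2.9 -0.8  8.5] M [-0.07  0.61 -0.03] w 0.0204 j [-0.67  0.39  0.52  2.1  -0.45  0.37  0.3 ]
x [-0.12   0.993  0.   ] y [0.931 0.112 0.347] z [ 0.345  0.042 -0.938]
t 15.52 tcp [0.6199 0.0782 0.1026] F [-3.5 -0.3  8.3] M [-0.06  0.58 -0.04] w 0.0207 j [-0.67  0.39  0.52  2.1  -0.45  0.37  0.3 ]
x [-0.12   0.993  0.   ] y [0.931 0.112 0.347] z [ 0.345  0.042 -0.938]
```

View pics/q_w.png

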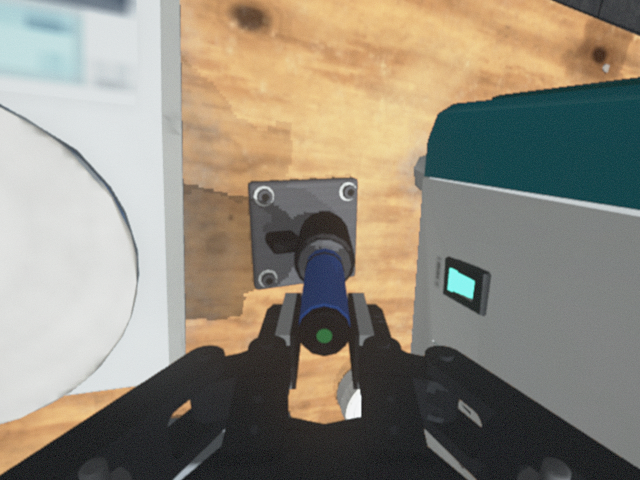

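The probe is gripped at 20.4 mm on the 22 mm rod, and the grip is steady. Drawing it out along its own axis.

>>> {"op": "jog_arm", "data": {
  "rows": [
    {"xyz": [0,0,-1],"delta_rot": [0,0,0],"fingers": 0.85},
    {"xyz": [0,0,-3],"delta_rot": [0,0,0],"fingers": 0.85},
    {"xyz": [0,0,-5],"delta_rot": [0,0,0],"fingers": 0.85},
    {"xyz": [0,0,-7],"delta_rot": [0,0,0],"fingers": 0.85},
    {"xyz": [0,0,-9],"delta_rot": [0,0,0],"fingers": 0.85}
  ]
}}

```text
clock: 15.93
tcp_pos: [0.5879, 0.0742, 0.1877]
orientation: [1.912, 2.157, 0.386]
contact_force: [-0.5, -0.2, -1.6]
grip_width: 0.0203
```

Run:
```python
from h import *
st();w=imaging.grab_frame('wrist');cv2.imwrite('pics/r_w.png',w);st()
s=imaging.grab_frame('scene');cv2.imwrite('pics/r_s.png',cv2.resize(s[180:340,170:330],None,fx=3.7,fy=3.7))
sp=np.array([.5955,-.136,.054])
print(rel(sp+[0,0,.0801+.04],down(7)))
```

```text
t 15.93 tcp [0.5879 0.0742 0.1877] F [-0.5 -0.2 -1.6] M [-0.05  0.49  0.05] w 0.0203 j [-0.9   0.21  0.74  2.11 -0.23  0.53  0.1 ]
x [-0.12   0.993  0.   ] y [0.931 0.112 0.346] z [ 0.344  0.042 -0.938]
t 15.98 tcp [0.589  0.0739 0.191 ] F [ 0.3 -1.4  1.2] M [-0.16  0.38 -0.07] w 0.0202 j [-0.9   0.21  0.74  2.1  -0.23  0.53  0.1 ]
x [-0.119  0.993  0.002] y [0.93 0.11 0.35] z [ 0.347  0.044 -0.937]
(array([-20.98471274,  -2.34721781,   0.74154145]), array([20.53096864, -0.12870542, -0.12565081]))
```

View pics/r_w.png

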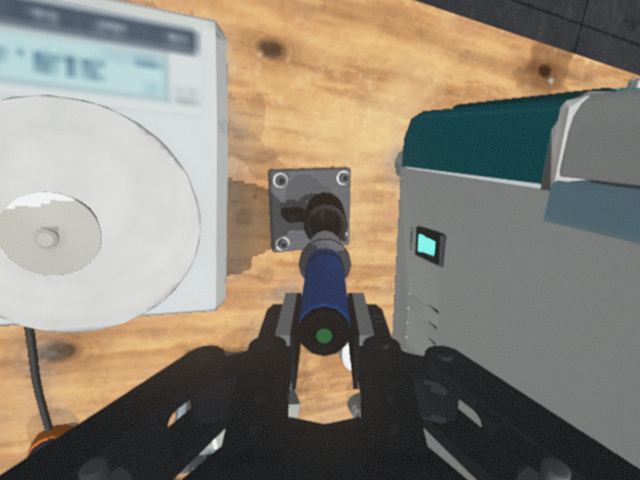

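View pics/r_s.png

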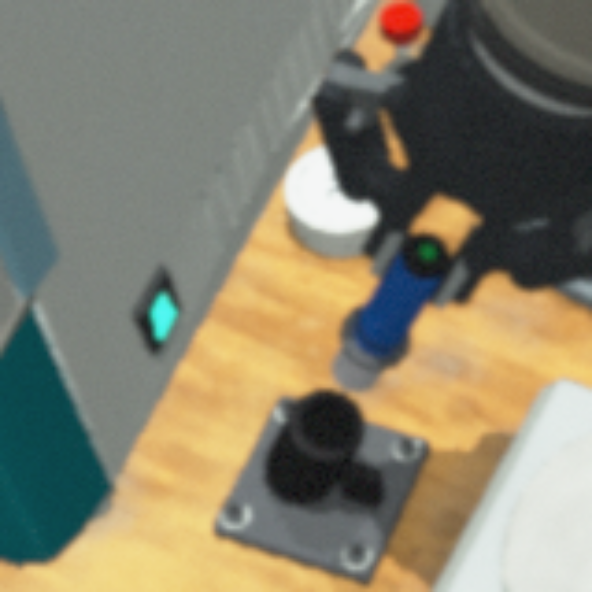

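The probe is clear of the tube and hasn't moved in the hand. Turning upright and moving over the rock.

>>> {"op": "jog_arm", "data": {
  "rows": [
    {"xyz": [-2,0,-2],"delta_rot": [7,0,0],"fingers": 0.85},
    {"xyz": [-5,-0.5,-2],"delta_rot": [14,0,0],"fingers": 0.85},
    {"xyz": [-9,-1,-2],"delta_rot": [20.5,0,0],"fingers": 0.85},
    {"xyz": [-12,-2,-1.5],"delta_rot": [20.5,0,0],"fingers": 0.85},
    {"xyz": [-15,-2.3,-1],"delta_rot": [20.5,0,0],"fingers": 0.85}
  ]
}}

```text
clock: 16.45
tcp_pos: [0.5832, -0.079, 0.1888]
orientation: [-2.081, -2.35, 0.001]
contact_force: [-1.0, -0.0, -1.5]
grip_width: 0.0204
```

Run:
```python
from h import *
st()
sp=np.array([.5955,-.136,.054])
print(rel(sp+[0,0,.0801+.04],down(7)))
```

```text
t 16.45 tcp [ 0.5832 -0.079   0.1888] F [-1.  -0.  -1.5] M [-0.04  0.03  0.04] w 0.0204 j [-0.52  0.42  0.73  1.82 -0.33  1.03  0.46]
x [-0.121  0.993  0.001] y [ 0.993  0.121 -0.002] z [-0.003  0.001 -1.   ]
(array([-5.80635681,  0.53437593,  1.46357041]), array([-0.13549665, -0.08123831, -0.057186  ]))
```

>>> {"op": "jog_arm", "data": {
  "rows": [
    {"xyz": [-3,0.5,0.5],"delta_rot": [-0.1,0,0],"fingers": 0.85},
    {"xyz": [-5,0.5,1],"delta_rot": [-0.1,0,0],"fingers": 0.85},
    {"xyz": [-5.8,0.5,1.5],"delta_rot": [-0.1,0,0],"fingers": 0.85},
    {"xyz": [-5.8,0.5,1.5],"delta_rot": [-0.1,0,0],"fingers": 0.85},
    {"xyz": [-5.8,0.5,1.5],"delta_rot": [-0.1,0,0],"fingers": 0.85}
  ]
}}

```text
clock: 16.87
tcp_pos: [0.5947, -0.1349, 0.1728]
orientation: [-2.08, -2.35, -0.001]
contact_force: [0.0, 1.4, -1.5]
grip_width: 0.0205
```

Run:
```python
from h import *
imaging.grab_frame('top');
st()
i=imaging.camera_info('wrist');w=imaging.grab_frame('wrist');o=r.get_obs()
cv2.imwrite('pics/s_w.png',w)
T=R.from_rotvec(o['orientation'])
s=imaging.grab_frame('scene');z=cv2.resize(s[130:270,260:420],None,fx=5,fy=5,interpolation=cv2.INTER_CUBIC)
cv2.imwrite('pics/s_s.png',z[:, :])
print('tip pred',o['tcp_pos']+T.apply([0,0,.0801]))
import pickle;pickle.dump((w,i,o,s),open('s.pkl','wb'))
for c in('wrist','scene'):
  for n in('probe_tip','spot'):
    d=imaging.tip_of(c,n)
    if d:print(c,n,d[0]['conf'],d[0]['position'])
print('proj tip scene',proj('scene',o['tcp_pos']+T.apply([0,0,.0801])),'spot',proj('scene',(.5955,-.136,.054)))
```

```text
t 16.92 tcp [ 0.5952 -0.1339  0.1733] F [-0.3  0.7 -0.1] M [-0.    0.01  0.02] w 0.0204 j [-0.4   0.48  0.72  1.78 -0.37  1.02  0.58]
x [-0.123  0.992  0.003] y [ 0.992  0.123 -0.001] z [-0.002  0.003 -1.   ]
tip pred [ 0.59532924 -0.13331759  0.09346546]
wrist spot 0.9 [326.2, 228.6]
scene spot 0.92 [326.0, 223.7]
proj tip scene [327.83267675 210.89682635] spot [327.84511814 222.62603657]
```

View pics/s_w.png

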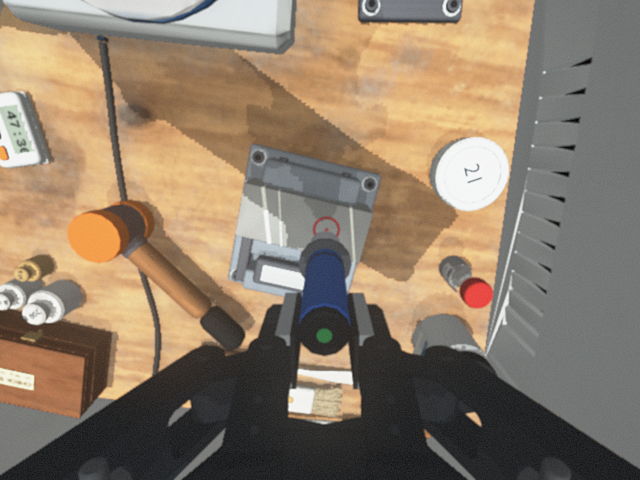

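View pics/s_s.png

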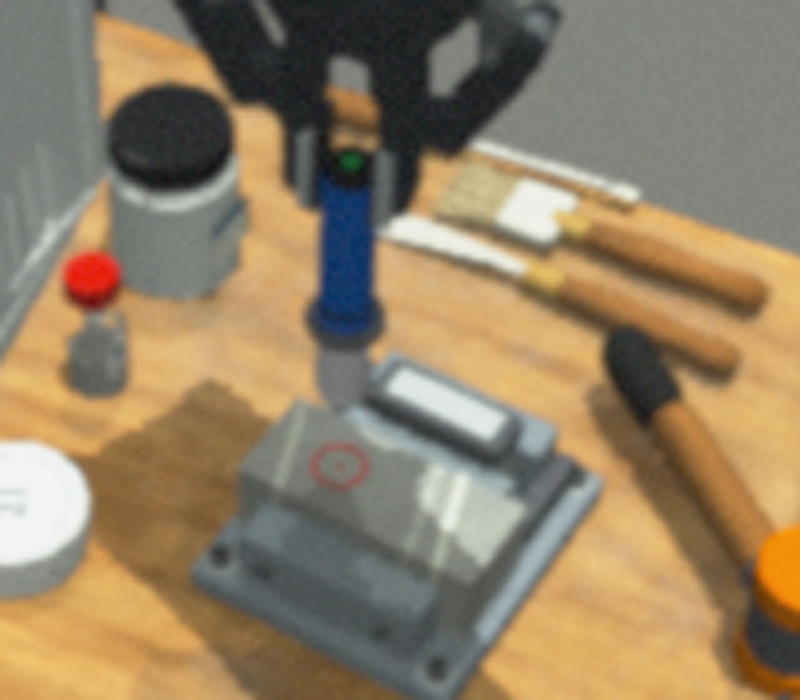

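Run:
```python
from h import *
import pickle
w,i,o,s=pickle.load(open('s.pkl','rb'));T=R.from_rotvec(o['orientation'])
def ov(img,cam,info,x0,y0,f,name,x1,y1):
  z=cv2.resize(img[y0:y1,x0:x1],None,fx=f,fy=f,interpolation=cv2.INTER_CUBIC)
  for k,rad,col in((.0301,.016,(0,255,0)),(.0661,.011,(0,255,255)),(.0801,.0008,(255,0,255)),(-.0514,.011,(255,255,0))):
    for t in np.linspace(0,6.28,60):
      q=proj(cam,o['tcp_pos']+T.apply([rad*np.cos(t),rad*np.sin(t),k]),info);cv2.circle(z,(int((q[0]-x0+.5)*f),int((q[1]-y0+.5)*f)),1,col,-1)
  cv2.imwrite(name,z)
ov(s,'scene',None,290,140,8,'pics/t_s.png',370,212)
ov(w,'wrist',i,270,200,7,'pics/t_w.png',380,280)
print(atz('wrist',(326.2,228.6),.054,i))
hsv=cv2.cvtColor(w,cv2.COLOR_BGR2HSV)
m=((hsv[...,0]<8)|(hsv[...,0]>172))&(hsv[...,1]>90);m[:, :305]=0;m[:,350:]=0;m[:210]=0;m[250:]=0
ys,xs=np.nonzero(m);print(len(xs),xs.min(),xs.max(),ys.min(),ys.max())
c=((xs.min()+xs.max())/2,ys.min()+ (xs.max()-xs.min())/2);print(c,atz('wrist',c,.054,i))
```

```text
[ 0.59569892 -0.13541135  0.054     ]
112 313 339 217 235
(np.float64(326.0), np.float64(230.0)) [ 0.59568242 -0.13664491  0.054     ]
```

View pics/t_s.png

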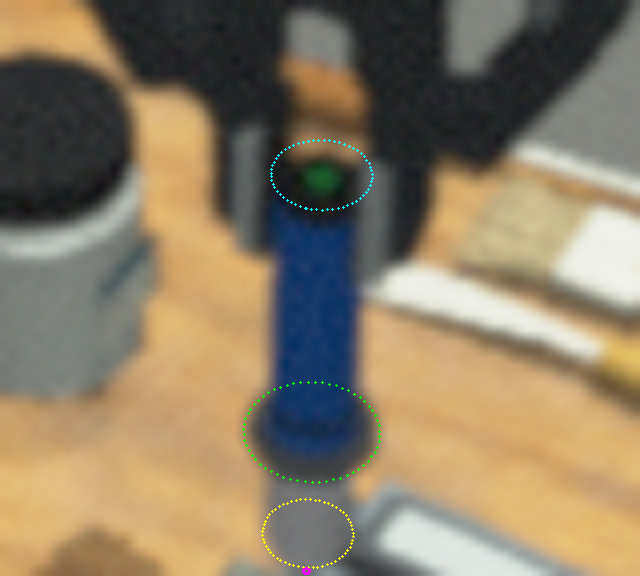

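View pics/t_w.png

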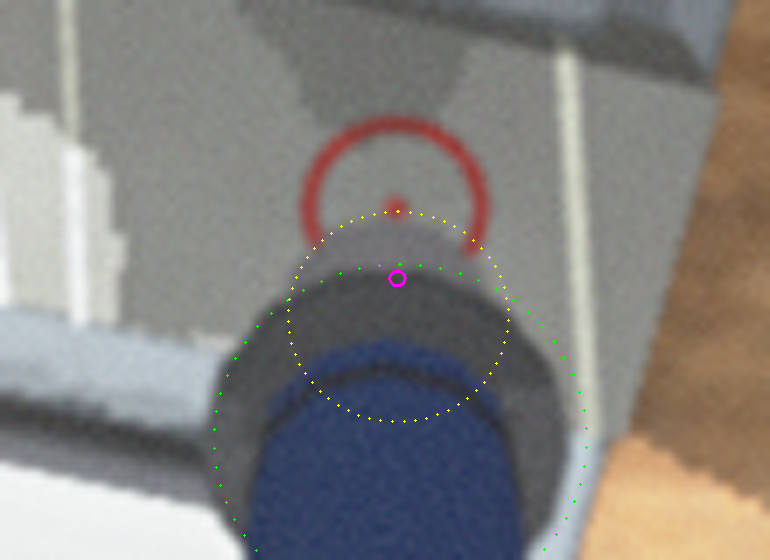

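The overlays fit in the scene view, where the collar, barrel end and tail all coincide, so the rod is upright. The ring's dot is at (326,229) in the wrist view, i.e. (0.5957,-0.1358). Descending to just above the rock.

Run:
```python
from h import *
st();print(rel([.596,-.136,.0801+.054+.006],down(7)))
```

```text
t 17.22 tcp [ 0.5954 -0.1348  0.174 ] F [-0.3  0.4 -1.9] M [-0.03  0.    0.01] w 0.0206 j [-0.4   0.48  0.72  1.78 -0.37  1.02  0.58]
x [-0.123  0.992  0.002] y [0.992 0.123 0.   ] z [-0.     0.002 -1.   ]
(array([-0.13636295,  0.0405078 ,  3.39338612]), array([ 0.00285737, -0.10864554,  0.04040578]))
```

>>> {"op": "jog_arm", "data": {
  "rows": [
    {"xyz": [-0.15,0.05,1],"delta_rot": [0,-0.1,0],"fingers": 0.85},
    {"xyz": [-0.15,0.05,2],"delta_rot": [0,-0.1,0],"fingers": 0.85},
    {"xyz": [-0.15,0.05,3],"delta_rot": [0,-0.1,0],"fingers": 0.85},
    {"xyz": [-0.15,0.05,3.4],"delta_rot": [0,-0.1,0],"fingers": 0.85},
    {"xyz": [-0.15,0.05,3.4],"delta_rot": [0,-0.1,0],"fingers": 0.85}
  ]
}}

```text
clock: 17.63
tcp_pos: [0.5949, -0.1358, 0.1381]
orientation: [-2.079, -2.352, 0.003]
contact_force: [-0.3, 0.1, -1.1]
grip_width: 0.0202
```

Run:
```python
from h import *
imaging.grab_frame('top');st()
F=[]
for k in range(4):
  imaging.grab_frame('top');F.append(r.get_obs()['contact_force'])
print(np.mean(F,0),np.std(F,0))
i=imaging.camera_info('wrist');w=imaging.grab_frame('wrist');o=r.get_obs()
cv2.imwrite('pics/u_w.png',cv2.resize(w[180:290,260:390],None,fx=6,fy=5.4,interpolation=cv2.INTER_CUBIC))
s=imaging.grab_frame('scene');cv2.imwrite('pics/u_s.png',cv2.resize(s[160:250,280:380],None,fx=7,fy=6.6,interpolation=cv2.INTER_CUBIC))
st()
```

```text
t 17.68 tcp [ 0.5954 -0.1362  0.139 ] F [ 0.4  0.2 -0.4] M [ 0.   -0.03 -0.01] w 0.0205 j [-0.38  0.52  0.69  1.81 -0.4   0.96  0.6 ]
x [-0.122  0.992  0.   ] y [ 0.992  0.122 -0.002] z [-0.002  0.    -1.   ]
[ 0.4591108  -0.09624637 -0.70239664] [0.07267106 0.3297664  0.36862313]
t 17.98 tcp [ 0.5964 -0.1363  0.1404] F [-0.   0.  -1.8] M [ 0.01  0.02 -0.04] w 0.0201 j [-0.38  0.52  0.69  1.81 -0.4   0.96  0.6 ]
x [-0.122  0.992 -0.   ] y [0.992 0.122 0.001] z [ 0.001  0.    -1.   ]
```

View pics/u_w.png

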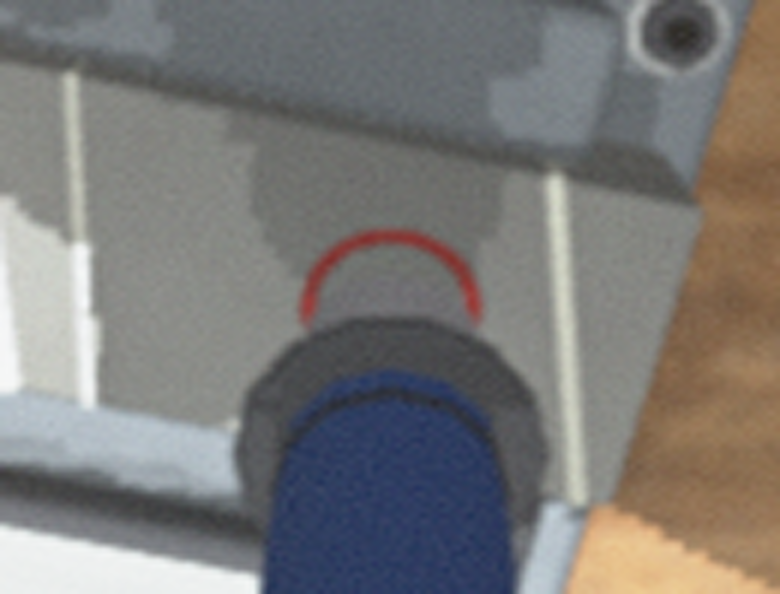

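View pics/u_s.png

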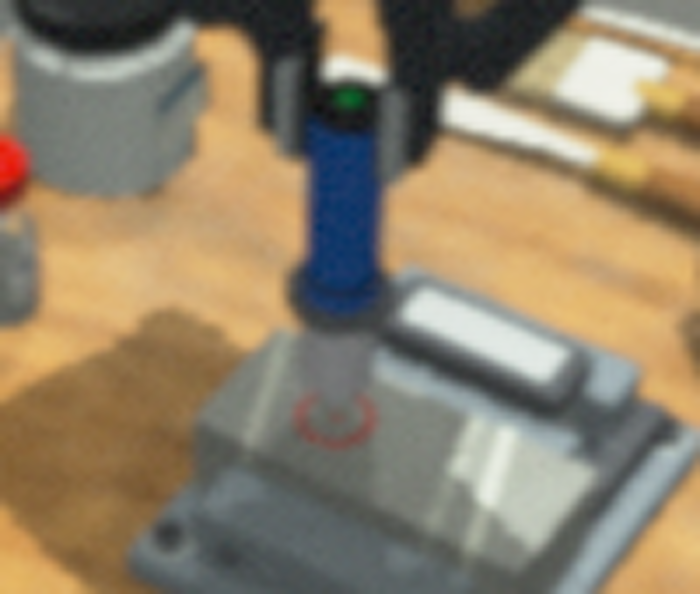

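The rod is centred on the ring laterally: collar centre at column 392 and ring centre at 391 in the crop. Pressing in small steps, reading the force.

>>> {"op": "jog_arm", "data": {
  "rows": [
    {"xyz": [0,-0.05,0.2],"delta_rot": [0,0,0],"fingers": 0.85},
    {"xyz": [0,-0.05,0.4],"delta_rot": [0,0,0],"fingers": 0.85},
    {"xyz": [0,-0.05,0.6],"delta_rot": [0,0,0],"fingers": 0.85},
    {"xyz": [0,-0.05,0.8],"delta_rot": [0,0,0],"fingers": 0.85},
    {"xyz": [0,-0.05,0.8],"delta_rot": [0,0,0],"fingers": 0.85}
  ]
}}

```text
clock: 18.4
tcp_pos: [0.5959, -0.1363, 0.1322]
orientation: [2.081, 2.353, 0.001]
contact_force: [-0.0, 0.5, 1.1]
grip_width: 0.0203
```

```bash
cat >> h.py <<'E'
def fm(n=8):
    F=[];P=[];M=[]
    for k in range(n):
        imaging.grab_frame('top');o=r.get_obs();F.append(o['contact_force']);P.append(o['tcp_pos']);M.append(o['moment'])
    print('F',np.mean(F,0).round(2),'sd',np.std(F,0).round(2),'P',np.mean(P,0).round(4),'M',np.mean(M,0).round(3))
E
python3 - <<'E'
from h import *
fm();st()
E
```

```text
F [-0.27 -0.18  1.  ] sd [0.59 0.5  0.37] P [ 0.596  -0.1364  0.1326] M [ 0.001  0.098 -0.001]
t 18.8 tcp [ 0.596  -0.1363  0.1326] F [1.  0.  1.1] M [ 0.01  0.11 -0.03] w 0.0205 j [-0.38  0.53  0.69  1.81 -0.41  0.94  0.61]
x [-0.122  0.992 -0.   ] y [0.992 0.122 0.001] z [ 0.001  0.    -1.   ]
```

>>> {"op": "jog_arm", "data": {
  "rows": [
    {"xyz": [0,0,0.1],"delta_rot": [0,0,0],"fingers": 0.85},
    {"xyz": [0,0,0.2],"delta_rot": [0,0,0],"fingers": 0.85},
    {"xyz": [0,0,0.25],"delta_rot": [0,0,0],"fingers": 0.85},
    {"xyz": [0,0,0.25],"delta_rot": [0,0,0],"fingers": 0.85},
    {"xyz": [0,0,0.25],"delta_rot": [0,0,0],"fingers": 0.85}
  ]
}}

```text
clock: 19.22
tcp_pos: [0.5961, -0.1364, 0.1302]
orientation: [2.08, 2.353, 0.001]
contact_force: [-0.6, 0.3, 2.2]
grip_width: 0.0204
```

Run:
```python
from h import *
fm(10);st()
```

```text
F [0.15 0.15 2.57] sd [0.53 0.55 0.58] P [ 0.5961 -0.1364  0.1301] M [0.001 0.084 0.009]
t 19.72 tcp [ 0.5961 -0.1364  0.1301] F [-0.6  0.5  2.8] M [-0.    0.04  0.04] w 0.0206 j [-0.38  0.53  0.69  1.82 -0.41  0.94  0.61]
x [-0.122  0.992 -0.   ] y [0.992 0.122 0.001] z [ 0.001  0.    -1.   ]
```

The force rises 0.63 N/mm, which matches the spring. Contact force is now about 3.6–3.8 N, i.e. about 4 mm in. Final look.

Run:
```python
from h import *
i=imaging.camera_info('wrist');w=imaging.grab_frame('wrist');o=r.get_obs();T=R.from_rotvec(o['orientation'])
cv2.imwrite('pics/v_w.png',w)
s=imaging.grab_frame('scene');z=cv2.resize(s[150:250,270:390],None,fx=6.5,fy=6,interpolation=cv2.INTER_CUBIC)
def dot(p,col):
  q=proj('scene',p);cv2.circle(z,(int((q[0]-270+.5)*6.5),int((q[1]-150+.5)*6)),2,col,-1)
for k in(-.0514,.0301,.0661): dot(o['tcp_pos']+T.apply([0,0,k]),(0,255,255))
dot([.5957,-.136,.054],(255,0,255))
cv2.imwrite('pics/v_s.png',z)
c=imaging.cut_out('scene','probe')
if c:
  m=c[0]['region'];ys,xs=np.nonzero(m);rows=[(y,xs[ys==y].mean()) for y in np.unique(ys)];print(c[0]['conf'],[(int(a),round(b,1)) for a,b in rows])
  for k in(-.0514,-.02,.0301,.0661): print(proj('scene',o['tcp_pos']+T.apply([0,0,k])).round(1))
```

```text
0.68 [(176, np.float64(329.0)), (177, np.float64(329.0)), (178, np.float64(328.5)), (179, np.float64(328.0)), (180, np.float64(328.0)), (181, np.float64(328.0)), (182, np.float64(328.0)), (183, np.float64(328.0)), (184, np.float64(328.0)), (185, np.float64(328.0)), (186, np.float64(328.0)), (187, np.float64(327.5)), (188, np.float64(327.5)), (189, np.float64(327.5)), (190, np.float64(327.5)), (191, np.float64(327.5)), (192, np.float64(328.0)), (193, np.float64(328.5)), (194, np.float64(328.5)), (195, np.float64(328.5)), (196, np.float64(328.0)), (197, np.float64(328.0)), (198, np.float64(328.0)), (199, np.float64(328.0)), (200, np.float64(328.0)), (201, np.float64(328.0)), (202, np.float64(328.0)), (203, np.float64(327.5)), (204, np.float64(327.5)), (205, np.float64(328.0)), (206, np.float64(328.0)), (207, np.float64(327.5)), (208, np.float64(327.5)), (209, np.float64(327.5)), (210, np.float64(328.0)), (211, np.float64(327.5)), (212, np.float64(327.5)), (213, np.float64(328.0)), (214, np.float64(327.5)), (215, np.float64(327.5)), (216, np.float64(327.5)), (217, np.float64(327.5)), (218, np.float64(327.5)), (219, np.float64(327.5)), (220, np.float64(327.0)), (221, np.float64(327.5)), (222, np.float64(327.5)), (223, np.float64(327.0))]
[329.4 178. ]
[328.9 189.9]
[328.2 207.5]
[327.8 219.3]
```

View pics/v_w.png

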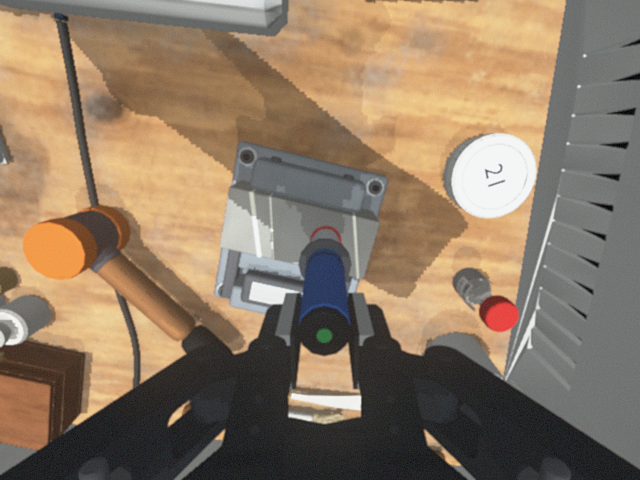

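View pics/v_s.png

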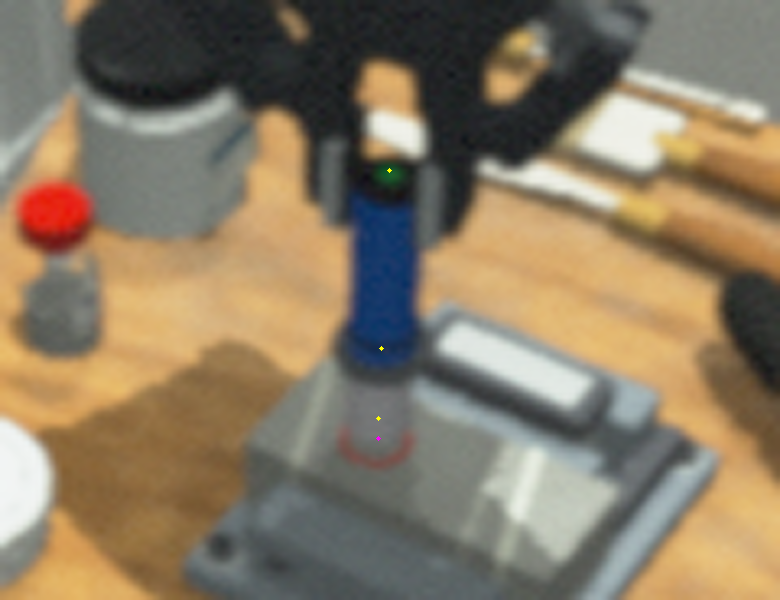

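The tip's projected point (378,438) sits at the ring's centre, the rod axis matches vertical in both views, the mallet stands on the table, and the jar, vial and tin are untouched. Handing in.

Run:
```python
from h import *
fm(4);st();print(r.hand_in())
```

```text
F [0.04 0.26 2.5 ] sd [0.34 0.75 0.48] P [ 0.596  -0.1364  0.1301] M [-0.02   0.021 -0.021]
t 20.07 tcp [ 0.5961 -0.1364  0.1301] F [0.1 0.3 2.8] M [-0.08  0.02 -0.05] w 0.0203 j [-0.38  0.53  0.69  1.82 -0.41  0.94  0.61]
x [-0.122  0.992 -0.   ] y [0.992 0.122 0.001] z [ 0.001  0.    -1.   ]
the job is handed in; nothing more can be done
None
```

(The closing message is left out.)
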